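# Clear the trimmed caps off the sorting tray

## Task

Push the sorting tray's sliding gate fully open by its pin, sweep the three caps that stand mouth down on the tray out through the gate so that they drop into the grey bin, then push the gate fully shut again. The cap standing upside down still has to be trimmed: leave it standing where it is on the tray. Only push, gently, with the fingertips or the outside of the fingers; do not pinch or lift any cap, and leave the other things on the bench alone.

Things in the scene. Friction and masses are not known exactly. Their poses are not given: they have to be found in the camera images.
- tray: aluminium sorting tray, fixed, turned a little on the bench. Origin on the bench top under it. Flat deck 75 mm above the bench, x -122 to +122, y -150 to +157 mm in the tray's frame, inside rims 18 mm high. Outlet: the middle of its -y edge. Two upright fences on the deck, 18 mm high, slant from the side rims (x +-122, y -50 mm) to the edges of the outlet (x +-50, y -147 mm).
- mouth (a point): middle of the outlet's edge, on the deck's surface (tray frame 0, -150, 75 mm). The outlet is a mouth 100 mm wide without rim, shut by the sliding gate just outside it. Past this edge, towards the tray's -y, caps drop off the deck into the bin.
- bin_floor (a point): centre of the inner floor of the open grey plastic catch bin, fixed against the tray below its outlet. Inside 192 mm along the tray's x and 162 mm along its y, rim 58 mm above the bench (17 mm below the deck). Axes as the tray's. Tray frame 0, -232, 4 mm.
- gate (a joint): sliding gate, a steel plate across the outlet, 21 mm higher than the deck. Value in m: 0 fully shut, 0.10 fully open, both at firm stops; it grows as the gate moves along the tray's +x and starts at or near shut. It stays where it is left; about 1.5 N moves it. Fully open, the gate stands clear of the outlet.
- gate_pin (a point): middle of the gate's upright pin, 36 mm above the deck: a round steel pin, 12 mm thick, with a black ball knob 18 mm thick on top, at the gate's end towards the tray's -x, moving with it (tray x -44 mm shut, +56 mm fully open). It rises from the gate's top, 21 mm above the deck, to 59 mm. A fingertip beside it, above the rims, pushes the gate.
- cap_a_mid (a point): one of the three caps to sweep: red moulded plastic, standing mouth down on the tray at the start (closed round top, flange about 10 mm below it). 44 mm across the flange, about 33 mm at the foot, 39 mm high, about 13 g. The point is its centre, half-way up. Pushed, it slides or may tip over; lying tumbled in the bin is fine.
- cap_b_mid (a point): one of the three caps to sweep: red moulded plastic, standing mouth down on the tray at the start (closed round top, flange about 10 mm below it). 44 mm across the flange, about 33 mm at the foot, 39 mm high, about 13 g. The point is its centre, half-way up. Pushed, it slides or may tip over; lying tumbled in the bin is fine.
- cap_c_mid (a point): one of the three caps to sweep: red moulded plastic, standing mouth down on the tray at the start (closed round top, flange about 10 mm below it). 44 mm across the flange, about 33 mm at the foot, 39 mm high, about 13 g. The point is its centre, half-way up. Pushed, it slides or may tip over; lying tumbled in the bin is fine.
- cap_upturned_mid (a point): the red cap that stands upside down among the others: open mouth up, flange low, flash left on it. 47 mm across the flange, 39 mm high; the point is its centre, half-way up. It stays where it is. The four caps stand in any order, two near the outlet and two behind, at least 30 mm between their flanges.
- cap_upturned: the same upside-down cap; origin at the centre of its underside, z up while it stands.
- cap_a: the same cap as point cap_a_mid; origin at the centre of its underside.
- cap_b: the same cap as point cap_b_mid; origin at the centre of its underside.
- cap_c: the same cap as point cap_c_mid; origin at the centre of its underside.
- ring_gauge: bystander: grey steel ring, 64 mm across, 14 mm high, on the bench to the left of the tray. Origin at the centre of its underside.
- blade_box: bystander: small yellow box, 26x66x14 mm, on the bench to the left. Origin under its middle.
- marker_black: bystander: grey marker with a black cap, 134 mm long, 16 mm thick, on the bench to the right. Origin under its middle.
Not all that is in view belongs to the job. Leave any black or white look-alike of the cap_c alone. What is shaped like the cap_b but white is not meant.

How it is judged:
By the outcome, as a careful person would: the job done as asked, in the order asked, and still so for the second after the job is handed in, with the robot touching nothing.
It also fails if it takes over 72 s, if anything falls off the work surface, if the arm or the gripper's body presses on something with over 40 N, if the wrist force passes 120 N, or if a joint passes its speed limit or range.

## Robot

A 6-joint arm with a two-finger parallel gripper is mounted at the origin on a cart in front of the work surface, level with it; the furniture and walls round the work are solid. World frame = base frame: x ahead of the robot, y to its left, z up, the work surface at z = 0. Lengths are in m, angles in rad, forces in N, time in s.
With the tool pointing down it reaches from about 0.425 to 0.95 m from the base axis. Payload 3.5 kg.
Tool frame: the origin (TCP) lies midway between the tips of the shut fingers; the grasp point (between the pads) lies 19 mm behind it; x points along the fingers, y is the direction in which the jaws open and shut, and the axes are right-handed (so a half turn about x gives the same grasp; the last joint's range is limited). The gripper opens to 85 mm and grips with 20 to 120 N. Pads are 22 mm wide; open, the fingers measure 114 mm over their backs; the gripper's body (76 mm by 85 mm) begins 54 mm behind the grasp point. The pads swing forward as they close: fully open they stand 13 mm farther back than shut.
Start: joints at [-1.256, 0.286, 1.577, -0, 1.279, -0.15], TCP at [0.303, -0.603, 0.21] pointing down, gripper open.
Joint ranges: [-2.77, 2.77], [-0.9, 2.22], [0.21, 2.48], [-1.53, 4.67], [0.24, 2.81], [-2.84, 2.84]. Speed limits (rad/s): [2.79, 2.79, 3.14, 3.14, 3.14, 3.14].

## Interface

Orientations are given as a unit quaternion [x, y, z, w].
In Python, from plant import ctrl, vision gives the robot as it stands. The module is installed in compiled form; this text tells all that it offers.
- The arm moves only by the tool play_rows, never from a script. Its arguments are lists of equal length, an entry for each row: "claw": the closure in counts, from 0 (fully open) to 255 (shut); "travel": the shift along the tool's x, y, z in m, a list of three; "dr": the turn, a rotation vector about the tool's x, y, z in rad, a list of three. In form: {"claw": [claw, ...], "travel": [[tx, ty, tz], ...], "dr": [[wx, wy, wz], ...]}. A call has 1 to 20 rows; each row is the pose to reach, as a shift and turn from the pose measured when the call began, along the tool's axes at that moment; what a row does not reach only later rows make up. A row lasts 1/10 s, in which the tool goes at most 50 mm and 8.59 degrees, less where a joint would pass 70% of its speed; a pose out of reach is approached as far as the arm can. A call with a gripper value outside its range is refused whole. The fingers move at their own pace and stop on an object; "force" is the grip in N (left out, the last holds). Time passes only in rows, so rows that repeat a pose let the fingers close. It gives the time, the measured TCP pose, the force and the opening at its end, in the units of the state.
- ctrl.get_state(): the state, without advancing time (a new reading comes with each control period).
- vision.read_camera(name): name is "scene" or "top" or "wrist"; returns a dict with "img" (384x512x3 uint8, red, green, blue), "range_z" (384x512 float32, m along the optical axis (not along the pixel's ray), 0 where there is no reading), "K" (3x3 intrinsics, pixels), "world_to_cam" (4x4, takes a point from world to camera coordinates). Camera axes: x right, y up, looking along -z (the intrinsics and any distortion apply to the point x, -y, -z); pixel columns grow to the right and rows downward; lengths in m; the calibration is good to about 2 mm. The wrist camera is an equidistant fisheye: a pixel r from the principal point sees the ray r / f radians off the axis. A picture is of the moment at which its call begins.
- ctrl.sign_off(): hands the job in, once; it reports no verdict.
The state is a dict: "time": time; "qpos": joint angles; "dq": joint speeds; "joint_efforts": joint torques, N m; "eef_pos": TCP position; "tcp_rot": TCP orientation; "contact_force": force on the tool from outside, world axes, zero at the start; "wrist_torque": the same for the moment, N m; "opening": opening from 0.0 (shut) to 1.0 (fully open).
Only numpy, scipy, OpenCV 4.12 (cv2) and the standard library are available. Lean on these libraries where they do the work, as an engineer would, in place of code of your own. Each camera call takes 0.05 s, during which the arm holds its last target.

## Working session

There is one attempt and no reset: what is moved stays moved. The work goes in short steps, Python scripts to look and compute and a tool call to move; the robot and the scene stay as the last step left them, time stands still between calls to the robot, and variables do not carry over. Pictures are saved under pics/ and viewed, and the job is handed in when it is done.

Besides the shell and the picture viewer there is one more tool, called after ">>>" as name(argument=value, ...) on one line, values as JSON. play_rows: Moves the arm, as the interface text tells. Its arguments: {"type":"object","properties":{"claw":{"type":"array","items":{"type":"number"}},"travel":{"type":"array","items":{"type":"array","items":{"type":"number"}}},"dr":{"type":"array","items":{"type":"array","items":{"type":"number"}}},"force":{"type":"number"}},"required":["claw","travel","dr"]}

```bash
mkdir -p pics
python3 - <<'E'
from plant import ctrl, vision
import cv2, numpy as np, pickle
s=ctrl.get_state(); print(s)
for n in ['scene','top']:
    d=vision.read_camera(n); pickle.dump(d,open(n+'.pkl','wb'))
    cv2.imwrite(f'pics/{n}0.png',cv2.resize(d['img'][:,:,::-1],(800,600)))
    print(n,d['K'],d['world_to_cam'])
E
```

```text
{'time': 0.0, 'qpos': array([-1.25602332e+00,  2.87207592e-01,  1.57816488e+00,  2.45282702e-05,
        1.27860534e+00, -1.50000659e-01]), 'dq': array([-0.00092162,  0.00167333, -0.00035783, -0.0003187 ,  0.00127387,
        0.00247114]), 'joint_efforts': array([-1.86715215e-04, -4.05980194e+01, -2.92625141e+01, -2.24439264e-04,
        5.82091743e-03,  3.90500304e-06]), 'eef_pos': array([ 0.30236081, -0.60270699,  0.20892585]), 'tcp_rot': array([-0.68803835, -0.16368584,  0.68816059, -0.16200364]), 'contact_force': array([ 0.58520443,  0.14304395, -0.41473949]), 'wrist_torque': array([ 0.05037787,  0.0421707 , -0.04684159]), 'opening': 0.9968126557040883}
scene [[357.5667414    0.         253.48085884]
 [  0.         357.5667414  194.33023851]
 [  0.           0.           1.        ]] [[-0.71169137 -0.70243526 -0.00895027  0.33700408]
 [ 0.38293543 -0.39859984  0.83335384 -0.25812742]
 [-0.5889447   0.58966336  0.55266741 -0.88608299]
 [ 0.          0.          0.          1.        ]]
top [[464.36856643   0.         248.17214736]
 [  0.         464.36856643 188.32155124]
 [  0.           0.           1.        ]] [[ 0.02669556 -0.99963661 -0.00374004 -0.0052506 ]
 [ 0.9905569   0.02594941  0.13462416 -0.49825068]
 [-0.13447819 -0.00729859  0.99088967 -1.72708727]
 [ 0.          0.          0.          1.        ]]
```

View pics/scene0.png

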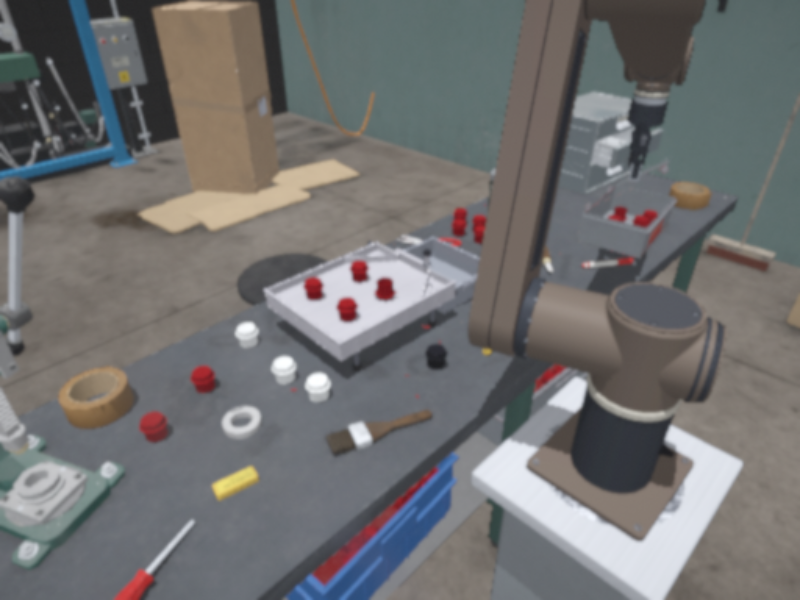

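View pics/top0.png

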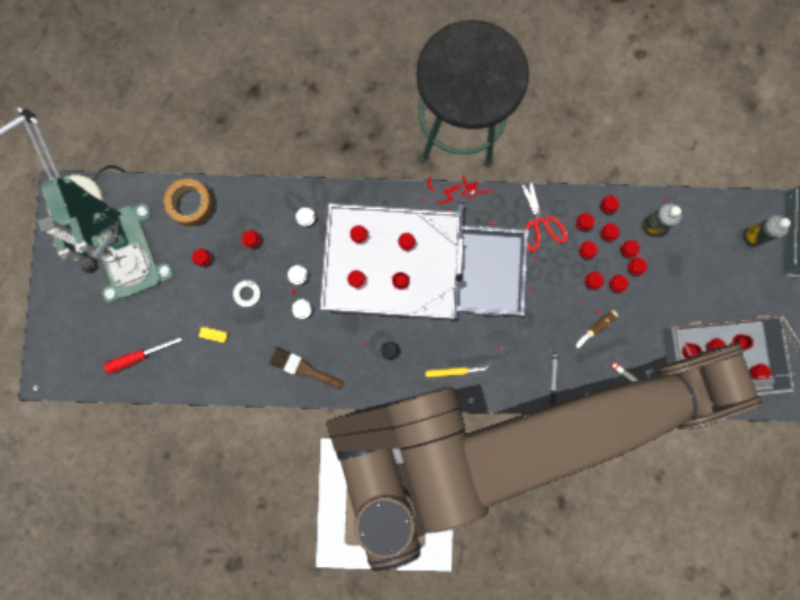

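```bash
cat > h.py <<'E'
import numpy as np, cv2, pickle
def pix2w(d,u,v,z=None):
    u=np.atleast_1d(np.asarray(u,float));v=np.atleast_1d(np.asarray(v,float))
    K=d['K'];W=d['world_to_cam'];R=W[:3,:3];t=W[:3,3]
    r=np.stack([(u-K[0,2])/K[0,0],-(v-K[1,2])/K[1,1],-np.ones_like(u)],-1)
    if z is None:
        dep=d['range_z'][v.round().astype(int),u.round().astype(int)]
        return (r*dep[:,None]-t)@R
    o=-R.T@t; dirs=r@R
    return o+dirs*((z-o[2])/dirs[:,2])[:,None]
def w2pix(d,p):
    p=np.atleast_2d(p);c=p@d['world_to_cam'][:3,:3].T+d['world_to_cam'][:3,3]
    return np.stack([d['K'][0,0]*c[:,0]/-c[:,2]+d['K'][0,2],d['K'][1,1]*-c[:,1]/-c[:,2]+d['K'][1,2]],-1)
E
python3 - <<'E'
from h import *
d=pickle.load(open('top.pkl','rb'))
im=d['img'][:,:,::-1]
c=im[120:215,195:345]; cv2.imwrite('pics/topz.png',cv2.resize(c,(800,507),interpolation=cv2.INTER_CUBIC))
s=pickle.load(open('scene.pkl','rb'))['img'][:,:,::-1]
cv2.imwrite('pics/scz.png',cv2.resize(s[145:235,165:315],(800,480),interpolation=cv2.INTER_CUBIC))
hsv=cv2.cvtColor(im.copy(),cv2.COLOR_BGR2HSV)
m=(((hsv[:,:,0]<8)|(hsv[:,:,0]>172))&(hsv[:,:,1]>150)&(hsv[:,:,2]>60)).astype(np.uint8)
n,l,st,ce=cv2.connectedComponentsWithStats(m)
for i in range(1,n):
    if st[i,4]>40 and 195<ce[i,0]<300:
        ys,xs=np.where(l==i);P=pix2w(d,xs,ys)
        print(ce[i],st[i],np.percentile(P[:,2],[5,50,95]),pix2w(d,*ce[i],z=.11))
# deck
E
```

```text
[287.46153846 123.48076923] [280 119  15  11  52] [-0.00491583  0.00398931  0.01045792] [[ 0.73334816 -0.13129914  0.11      ]]
[229.01149425 149.37931034] [224 144  11  11  87] [0.10087979 0.11183718 0.11935887] [[0.63012824 0.0814754  0.11      ]]
[259.80232558 154.09302326] [255 149  10  11  86] [0.10307208 0.11216924 0.12027187] [[ 0.6154321  -0.03183652  0.11      ]]
[227.6744186  178.13953488] [223 173  11  11  86] [0.10112749 0.111578   0.11910229] [[0.52326761 0.08289408 0.11      ]]
[256.04878049 179.25609756] [251 175  11  10  82] [0.08028545 0.08841974 0.11484317] [[ 0.52185423 -0.02037213  0.11      ]]
```

View pics/topz.png

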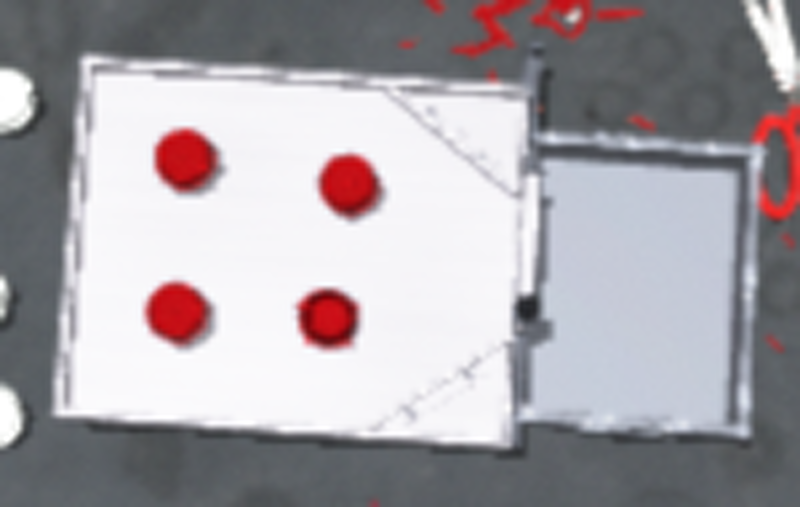

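View pics/scz.png

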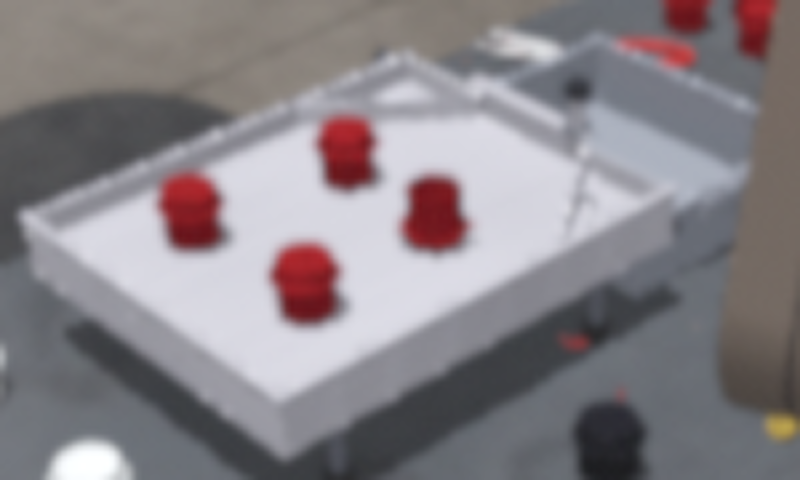

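```bash
cat > fit.py <<'E'
from h import *
d=pickle.load(open('top.pkl','rb'))
v,u=np.mgrid[110:220,190:350]; P=pix2w(d,u.ravel(),v.ravel())
m=(P[:,2]>.066)&(P[:,2]<.13)&(P[:,1]>-.14)&(P[:,1]<.16)&(P[:,0]>.43)&(P[:,0]<.72)
Q=P[m]; print(m.sum(),np.median(Q[:,2]))
h=cv2.convexHull(Q[:,:2].astype(np.float32)); r=cv2.minAreaRect(h); print(r, cv2.boxPoints(r))
pin=(P[:,2]>.115)&(P[:,1]<-.08)
print('pin',P[pin], pix2w(d,195+527/5.333,120+307/5.333,z=.134+.0))
E
python3 fit.py
```

```text
5364 0.0757316022781421
((0.5721294283866882, 0.007059842348098755), (0.30363595485687256, 0.2543269991874695), 87.69471740722656) [[ 0.43896213 -0.13952024]
 [ 0.6930833  -0.14975028]
 [ 0.70529675  0.15363993]
 [ 0.45117557  0.16386996]]
pin [[ 0.53663888 -0.15204416  0.13620924]
 [ 0.53912254 -0.15693165  0.12195096]
 [ 0.53862287 -0.16020904  0.1254921 ]
 [ 0.53446232 -0.14933263  0.12686785]
 [ 0.53381633 -0.1525301   0.13134183]
 [ 0.53368386 -0.15599323  0.13270868]
 [ 0.53251749 -0.15886334  0.14032202]
 [ 0.52963789 -0.14875173  0.13409257]
 [ 0.52969754 -0.15231475  0.13429999]
 [ 0.5299532  -0.15598711  0.13330634]
 [ 0.52970847 -0.15937558  0.13537805]
 [ 0.53001393 -0.16307909  0.13407982]
 [ 0.52711978 -0.14940603  0.12719526]
 [ 0.52578776 -0.15220719  0.13605393]
 [ 0.52628847 -0.1560158   0.13352423]
 [ 0.52725949 -0.16010975  0.12807653]
 [ 0.5279066  -0.1640336   0.12464287]
 [ 0.52393284 -0.15325505  0.12492657]
 [ 0.52370552 -0.15666855  0.12694993]
 [ 0.52400539 -0.16038545  0.12565349]] [[ 0.5277689  -0.15530163  0.134     ]]
```

```bash
cat >> fit.py <<'E'
print('---'); W=d['world_to_cam']; print('cam',-W[:3,:3].T@W[:3,3])
g=cv2.cvtColor(d['img'],cv2.COLOR_RGB2GRAY).astype(float)
def cross(prof,idx,th):
    for i in range(len(prof)-1):
        if (prof[i]-th)*(prof[i+1]-th)<=0: return idx[i]+(idx[i+1]-idx[i])*(th-prof[i])/(prof[i+1]-prof[i])
def fitl(pts,ax):
    A=np.array(pts); p=np.polyfit(A[:,1-ax],A[:,ax],1)
    r=A[:,ax]-np.polyval(p,A[:,1-ax]); k=abs(r)<2*np.std(r)+1e-6; p=np.polyfit(A[k,1-ax],A[k,ax],1); return p,r.std()
far=[];near=[];back=[]
for c in range(216,284,2):
    idx=np.arange(120,140); q=cross(g[idx,c],idx,130)
    if q: far.append(pix2w(d,c,q,z=.093)[0,:2])
    idx=np.arange(212,190,-1); q=cross(g[idx,c],idx,130)
    if q: near.append(pix2w(d,c,q,z=.093)[0,:2])
for r in range(138,190,2):
    idx=np.arange(199,218); q=cross(g[r,idx],idx,130)
    if q: back.append(pix2w(d,q,r,z=.093)[0,:2])
for n,p,ax in(('far',far,0),('near',near,0),('back',back,1)):
    f,s=fitl(p,ax); print(n,f,s,'deg',np.degrees(np.arctan(f[0])))
E
python3 fit.py | sed -n '/---/,$p'
```

```text
---
cam [ 0.26143025 -0.00492468  1.77840989]
far [0.04153697 0.7009263 ] 0.0006819154153169948 deg 2.3785259223829858
near [0.04183653 0.44427562] 0.0003681637939762094 deg 2.3956594794722257
back [-0.04522582  0.18895664] 0.00797251690780547 deg -2.589484194495449
```

```bash
cat > ov.py <<'E'
from h import *
yaw=np.radians(-2.4); 
import sys
O=np.array([float(sys.argv[1]),float(sys.argv[2])])
def T(x,y,z): 
    c,s=np.cos(yaw),np.sin(yaw); return np.array([O[0]+c*x-s*y,O[1]+s*x+c*y,z])
d=pickle.load(open('top.pkl','rb'))
S=5.333
im=cv2.resize(d['img'][120:215,195:345,::-1],None,fx=S,fy=S,interpolation=cv2.INTER_CUBIC)
def L(pts,col,close=False):
    p=w2pix(d,[T(*q) for q in pts]); p=((p-[195,120]+.5)*S).round().astype(np.int32)
    cv2.polylines(im,[p],close,col,1)
L([(-122,-150,93),(-122,157,93),(122,157,93),(122,-150,93)] and [(-.122,-.15,.093),(-.122,.157,.093),(.122,.157,.093),(.122,-.15,.093)],(0,160,0),True)
L([(-.05,-.15,.075),(.05,-.15,.075)],(255,0,0))
for s in(-1,1): L([(s*.122,-.05,.093),(s*.05,-.147,.093)],(255,0,255))
L([(-.096,-.151,.058),(.096,-.151,.058),(.096,-.313,.058),(-.096,-.313,.058)],(0,128,255),True)
cv2.imwrite('pics/ov.png',im)
E
python3 ov.py .574 .0
```

```text
(no output)
```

View pics/ov.png

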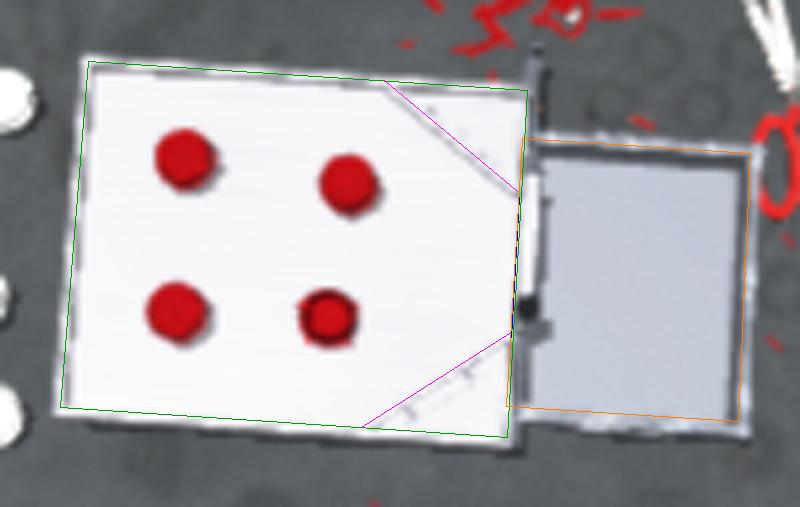

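```bash
python3 ov.py .571 -.003
```

```text
(no output)
```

View pics/ov.png

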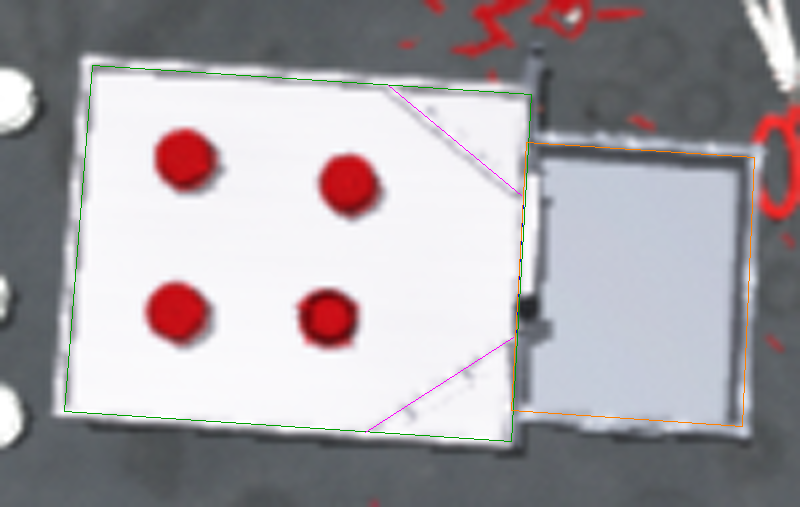

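```bash
cat > plan.py <<'E'
from h import *
from scipy.spatial.transform import Rotation as R
O=np.array([.571,-.003]); yaw=np.radians(-2.4)
c,s=np.cos(yaw),np.sin(yaw); M=np.array([[c,-s],[s,c]])
def t2w(x,y): return O+M@[x,y]
def w2t(p): return M.T@(np.asarray(p)[:2]-O)
def state():
    from plant import ctrl
    st=ctrl.get_state(); r=R.from_quat(st['tcp_rot']); 
    print('t',round(st['time'],2),'pos',st['eef_pos'].round(4),'tray',w2t(st['eef_pos']).round(4),'F',st['contact_force'].round(1),'open',round(st['opening'],3),'q',st['qpos'].round(2))
    print('toolX',r.as_matrix()[:,0].round(3),'toolY in tray deg',round(np.degrees(np.arctan2(*r.as_matrix()[[1,0],1])-yaw),1))
    return st,r
def tgt(st,r,wps):
    """wps: tray x,y,z(world), jaw angle deg in tray frame (tool y direction). tool x down"""
    for x,y,z,a in wps:
        p=np.append(t2w(x,y),z)
        ang=np.radians(a)+yaw
        Y=np.array([np.cos(ang),np.sin(ang),0]);X=np.array([0,0,-1.]);Z=np.cross(X,Y)
        Rt=R.from_matrix(np.stack([X,Y,Z],1))
        print((x,y,z,a),'travel',r.inv().apply(p-st['eef_pos']).round(4).tolist(),'dr',(r.inv()*Rt).as_rotvec().round(3).tolist())
E
python3 - <<'E'
from plan import *
st,r=state()
tgt(st,r,[(-.10,-.30,.2,0),(-.10,-.30,.2,180),(-.085,-.155,.2,0),(-.085,-.155,.2,180)])
E
```

```text
t 0.1 pos [ 0.3024 -0.6028  0.2091] tray [-0.2433 -0.6105] F [-0.  -0.7 -0.8] open 0.998 q [-1.26  0.29  1.58  0.    1.28 -0.15]
toolX [-0.001  0.002 -1.   ] toolY in tray deg -61.0
(-0.1, -0.3, 0.2, 0) travel [0.0096, -0.2019, -0.2759] dr [-1.064, -0.001, 0.002]
(-0.1, -0.3, 0.2, 180) travel [0.0096, -0.2019, -0.2759] dr [2.078, 0.002, 0.002]
(-0.085, -0.155, 0.2, 0) travel [0.0099, -0.3214, -0.3594] dr [-1.064, -0.001, 0.002]
(-0.085, -0.155, 0.2, 180) travel [0.0099, -0.3214, -0.3594] dr [2.078, 0.002, 0.002]
```

>>> play_rows(claw=[177, 177, 177, 177, 177, 177, 177, 177, 177, 177, 177, 177, 177, 177, 177, 177], travel=[[0, -0.03, -0.033], [0, -0.06, -0.067], [0, -0.09, -0.1], [0, -0.12, -0.134], [0, -0.15, -0.167], [0, -0.18, -0.2], [0, -0.21, -0.234], [0, -0.24, -0.267], [0, -0.27, -0.3], [0, -0.295, -0.33], [0, -0.31, -0.347], [0, -0.321, -0.359], [0, -0.321, -0.359], [0, -0.321, -0.359], [0, -0.321, -0.359], [0, -0.321, -0.359]], dr=[[-0.1, 0, 0], [-0.2, 0, 0], [-0.3, 0, 0], [-0.4, 0, 0], [-0.5, 0, 0], [-0.6, 0, 0], [-0.7, 0, 0], [-0.8, 0, 0], [-0.9, 0, 0], [-1.0, 0, 0], [-1.064, 0, 0], [-1.064, 0, 0], [-1.064, 0, 0], [-1.064, 0, 0], [-1.064, 0, 0], [-1.064, 0, 0]])

```text
time: 1.7
eef_pos: [0.4791, -0.1558, 0.2097]
tcp_rot: [0.511, 0.49, -0.511, 0.488]
contact_force: [0.3, 0.1, -0.4]
opening: 0.304
```

Run:
```python
from plan import *
from plant import vision
st,r=state()
for n in ['top','wrist']:
    d=vision.read_camera(n); pickle.dump(d,open(n+'1.pkl','wb'))
    im=d['img'][:,:,::-1]
    if n=='top': im=im[110:230,180:360]; cv2.imwrite('pics/t1.png',cv2.resize(im,(800,533),interpolation=cv2.INTER_CUBIC))
    else: cv2.imwrite('pics/w1.png',im); print(d['K'],d['world_to_cam'])
```

```text
t 1.7 pos [ 0.4791 -0.1558  0.2097] tray [-0.0854 -0.1565] F [ 0.3  0.1 -0.4] open 0.304 q [-0.52 -0.1   1.99  0.    1.25 -0.47]
toolX [-0.001  0.002 -1.   ] toolY in tray deg -0.1
[[297.31863964   0.         253.27057057]
 [  0.         297.31863964 190.92432783]
 [  0.           0.           1.        ]] [[ 9.99035029e-01 -4.39179230e-02 -4.77200550e-04 -4.84757159e-01]
 [ 4.20131921e-02  9.58760903e-01 -2.81091483e-01  1.65865157e-01]
 [ 1.28024754e-02  2.80800189e-01  9.59680859e-01 -3.41598350e-01]
 [ 0.00000000e+00  0.00000000e+00  0.00000000e+00  1.00000000e+00]]
```

View pics/w1.png

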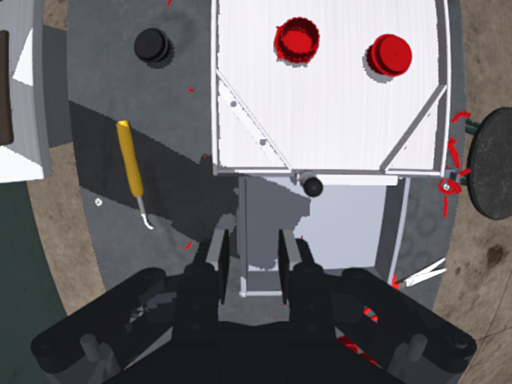

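View pics/t1.png

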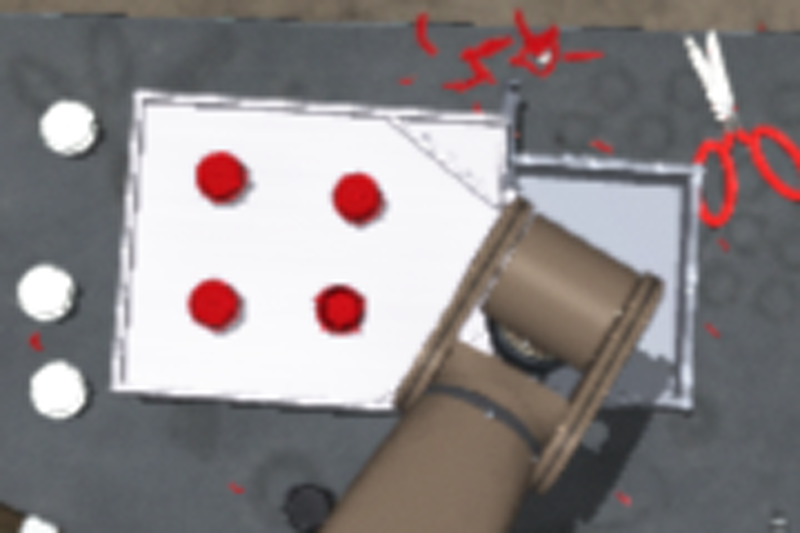

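```bash
cat >> h.py <<'E'
def fish(d,u,v,z):
    K=d['K'];W=d['world_to_cam'];a=np.array([(u-K[0,2]),(v-K[1,2])])/K[0,0];th=np.hypot(*a)
    k=np.sin(th)/th; r=np.array([a[0]*k,-a[1]*k,-np.cos(th)]); Rm=W[:3,:3]; o=-Rm.T@W[:3,3]; q=Rm.T@r
    return o+q*(z-o[2])/q[2]
E
python3 - <<'E'
from plan import *
d=pickle.load(open('wrist1.pkl','rb'))
for n,u,v,z in [('knob',313,187,.126),('capU top',298,40,.114),('capB top',391,54,.114),('mouthL',298,166,.093),('mouthR',386,168,.093),('rimNL',217,172,.093),('rimNR',444,172,.093)]:
    p=fish(d,u,v,z); print(n,p.round(4),w2t(p).round(4))
st,r=state()
tgt(st,r,[(-.085,-.155,.105,0),(-.075,-.155,.105,0),(.025,-.155,.105,0)])
E
```

```text
knob [ 0.531  -0.1557  0.126 ] [-0.0336 -0.1543]
capU top [ 0.5229 -0.0262  0.114 ] [-0.0471 -0.0252]
capB top [ 0.6109 -0.0346  0.114 ] [ 0.0412 -0.0299]
mouthL [ 0.5225 -0.1434  0.093 ] [-0.0426 -0.1423]
mouthR [ 0.6161 -0.148   0.093 ] [ 0.0511 -0.143 ]
rimNL [ 0.4435 -0.146   0.093 ] [-0.1214 -0.1482]
rimNR [ 0.6932 -0.1539  0.093 ] [ 0.1284 -0.1457]
t 1.8 pos [ 0.4792 -0.1557  0.2098] tray [-0.0854 -0.1564] F [-0.   0.2  0.1] open 0.305 q [-0.52 -0.1   1.99  0.    1.25 -0.47]
toolX [-0.001  0.002 -1.   ] toolY in tray deg -0.1
(-0.085, -0.155, 0.105, 0) travel [0.1048, 0.0005, -0.0012] dr [-0.002, -0.002, 0.001]
(-0.075, -0.155, 0.105, 0) travel [0.1048, 0.0105, -0.0012] dr [-0.002, -0.002, 0.001]
(0.025, -0.155, 0.105, 0) travel [0.1047, 0.1105, -0.0013] dr [-0.002, -0.002, 0.001]
```

>>> play_rows(claw=[177, 177, 177, 177, 177, 177, 177, 177, 177, 177, 177, 177, 177, 177, 177, 177, 177, 177, 177, 177], travel=[[0.03, 0, 0], [0.06, 0, 0], [0.09, 0, 0], [0.109, 0, 0], [0.109, 0, 0], [0.109, 0.006, 0], [0.109, 0.012, 0], [0.109, 0.018, 0], [0.109, 0.024, 0], [0.109, 0.03, 0], [0.109, 0.037, 0], [0.109, 0.044, 0], [0.109, 0.051, 0], [0.109, 0.058, 0], [0.109, 0.065, 0], [0.109, 0.072, 0], [0.109, 0.079, 0], [0.109, 0.086, 0], [0.109, 0.093, 0], [0.109, 0.098, 0]], dr=[[0, 0, 0], [0, 0, 0], [0, 0, 0], [0, 0, 0], [0, 0, 0], [0, 0, 0], [0, 0, 0], [0, 0, 0], [0, 0, 0], [0, 0, 0], [0, 0, 0], [0, 0, 0], [0, 0, 0], [0, 0, 0], [0, 0, 0], [0, 0, 0], [0, 0, 0], [0, 0, 0], [0, 0, 0], [0, 0, 0]])

```text
time: 3.8
eef_pos: [0.5786, -0.1602, 0.102]
tcp_rot: [0.511, 0.489, -0.51, 0.489]
contact_force: [-1.8, -0.5, 5.9]
opening: 0.31
```

Run:
```python
from plan import *
from plant import vision
st,r=state()
d=vision.read_camera('wrist'); cv2.imwrite('pics/w2.png',d['img'][:,:,::-1])
```

```text
t 3.8 pos [ 0.5786 -0.1602  0.102 ] tray [ 0.0142 -0.1567] F [-1.8 -0.5  5.9] open 0.31 q [-0.44  0.23  1.85  0.    1.06 -0.4 ]
toolX [ 0.001  0.001 -1.   ] toolY in tray deg -0.1
```

View pics/w2.png

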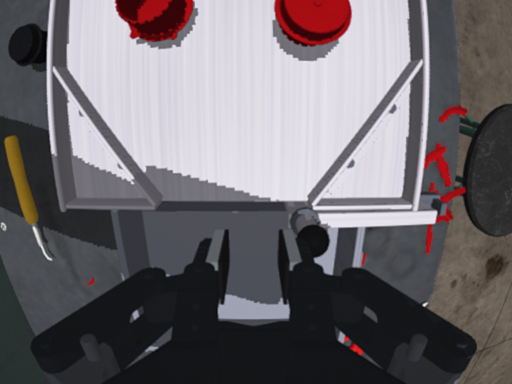

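>>> play_rows(claw=[177, 177, 177, 177, 177, 177], travel=[[-0.003, 0, 0], [-0.004, 0.004, 0.001], [-0.004, 0.008, 0.002], [-0.004, 0.011, 0.003], [-0.004, 0.014, 0.003], [-0.004, 0.014, 0.003]], dr=[[0, 0, 0], [0, 0, 0], [0, 0, 0], [0, 0, 0], [0, 0, 0], [0, 0, 0]])

```text
time: 4.45
eef_pos: [0.593, -0.1638, 0.1055]
tcp_rot: [0.511, 0.489, -0.51, 0.489]
contact_force: [-0.4, 0.2, -0.6]
opening: 0.304
```

Run:
```python
from plan import *
from plant import vision
st,r=state()
d=vision.read_camera('wrist'); cv2.imwrite('pics/w3.png',d['img'][:,:,::-1])
```

```text
t 4.45 pos [ 0.593  -0.1638  0.1055] tray [ 0.0288 -0.1597] F [-0.4  0.2 -0.6] open 0.304 q [-0.43  0.26  1.81  0.    1.07 -0.39]
toolX [ 0.002  0.001 -1.   ] toolY in tray deg -0.1
```

View pics/w3.png

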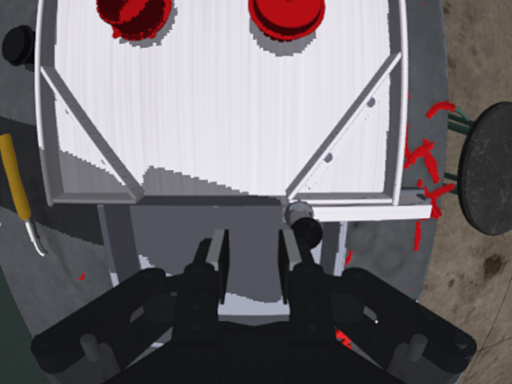

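>>> play_rows(claw=[177, 177, 177, 177, 177], travel=[[0, 0.002, -0.003], [0, 0.004, -0.004], [0, 0.006, -0.004], [0, 0.008, -0.004], [0, 0.008, -0.004]], dr=[[0, 0, 0], [0, 0, 0], [0, 0, 0], [0, 0, 0], [0, 0, 0]])

```text
time: 5.0
eef_pos: [0.5943, -0.1619, 0.1057]
tcp_rot: [-0.505, -0.494, 0.515, -0.486]
contact_force: [-21.9, -4.0, 12.8]
opening: 0.304
```

Run:
```python
from plan import *
from plant import vision
st,r=state()
d=vision.read_camera('wrist'); cv2.imwrite('pics/w4.png',d['img'][:,:,::-1])
```

```text
t 5.0 pos [ 0.5943 -0.1619  0.1057] tray [ 0.03   -0.1578] F [-21.9  -4.   12.8] open 0.304 q [-0.43  0.27  1.8  -0.01  1.09 -0.38]
toolX [-0.018 -0.001 -1.   ] toolY in tray deg 0.0
```

View pics/w4.png

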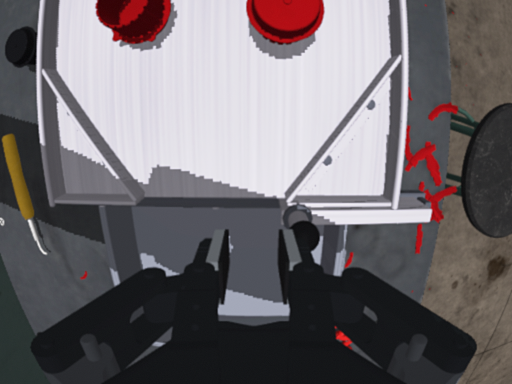

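```bash
sed -i 's/O=np.array(\[.571,-.003\])/O=np.array([.573,-.003])/' plan.py
python3 - <<'E'
from plan import *
st,r=state()
tgt(st,r,[(.018,-.158,.106,0),(.018,-.158,.165,0),(.059,.026,.165,-16.4),(.059,.026,.085,-16.4)])
d=pickle.load(open('top.pkl','rb'))
for n,u,v in [('A',229.01,149.38),('B',259.8,154.09),('C',227.67,178.14),('U',256.05,179.26)]: print(n,w2t(pix2w(d,u,v,z=.108)[0]).round(4))
E
```

```text
t 5.05 pos [ 0.5943 -0.1619  0.1057] tray [ 0.028  -0.1579] F [-21.5  -3.5  11.8] open 0.307 q [-0.43  0.27  1.8  -0.01  1.09 -0.38]
toolX [-0.017 -0.001 -1.   ] toolY in tray deg 0.0
(0.018, -0.158, 0.106, 0) travel [-0.0001, -0.01, 0.0001] dr [0.001, 0.002, 0.017]
(0.018, -0.158, 0.165, 0) travel [-0.0591, -0.011, 0.0002] dr [0.001, 0.002, 0.017]
(0.059, 0.026, 0.165, -16.4) travel [-0.0602, 0.0301, -0.1838] dr [0.287, 0.004, 0.017]
(0.059, 0.026, 0.085, -16.4) travel [0.0198, 0.0315, -0.1839] dr [0.287, 0.004, 0.017]
A [0.054  0.0869]
B [ 0.044 -0.027]
C [-0.053   0.0839]
U [-0.0501 -0.0195]
```

>>> play_rows(claw=[177, 177, 177, 177, 177, 177, 177, 177, 177, 177, 177, 177, 177, 177, 177], travel=[[0, -0.007, 0], [-0.001, -0.012, 0], [-0.03, -0.012, 0], [-0.06, -0.012, 0], [-0.062, -0.006, -0.02], [-0.062, 0.0, -0.055], [-0.062, 0.01, -0.09], [-0.062, 0.018, -0.125], [-0.062, 0.025, -0.16], [-0.062, 0.03, -0.184], [-0.062, 0.03, -0.184], [-0.035, 0.031, -0.184], [-0.005, 0.031, -0.184], [0.018, 0.031, -0.184], [0.018, 0.031, -0.184]], dr=[[0, 0, 0.017], [0, 0, 0.017], [0, 0, 0.017], [0, 0, 0.017], [0.05, 0, 0.017], [0.1, 0, 0.017], [0.15, 0, 0.017], [0.2, 0, 0.017], [0.25, 0, 0.017], [0.287, 0, 0.017], [0.287, 0.004, 0.017], [0.287, 0.004, 0.017], [0.287, 0.004, 0.017], [0.287, 0.004, 0.017], [0.287, 0.004, 0.017]])

```text
time: 6.55
eef_pos: [0.6297, 0.0203, 0.0825]
tcp_rot: [-0.573, -0.413, 0.577, -0.41]
contact_force: [-1.2, -0.3, -1.3]
opening: 0.306
```

Run:
```python
from plan import *
from plant import vision
st,r=state()
d=vision.read_camera('wrist'); cv2.imwrite('pics/w5.png',d['img'][:,:,::-1])
d=vision.read_camera('scene'); cv2.imwrite('pics/s5.png',cv2.resize(d['img'][110:260,140:340,::-1],(800,600)))
h=np.array([-.283,-.959])
p=w2t(st['eef_pos'])
tgt(st,r,[(*(p+h*k),.087,-16.4) for k in (.03,.08,.16)])
```

```text
t 6.55 pos [0.6297 0.0203 0.0825] tray [0.0557 0.0257] F [-1.2 -0.3 -1.3] open 0.306 q [-0.13  0.32  1.78 -0.    1.05  0.2 ]
toolX [-0.007  0.001 -1.   ] toolY in tray deg -16.4
(np.float64(0.047189634164567416), np.float64(-0.0031060202531329843), 0.087, -16.4) travel [-0.0044, -0.0, 0.03] dr [-0.001, 0.002, 0.007]
(np.float64(0.033039634164567414), np.float64(-0.05105602025313298), 0.087, -16.4) travel [-0.0043, -0.0, 0.08] dr [-0.001, 0.002, 0.007]
(np.float64(0.01039963416456742), np.float64(-0.12777602025313298), 0.087, -16.4) travel [-0.0042, -0.0001, 0.16] dr [-0.001, 0.002, 0.007]
```

View pics/w5.png

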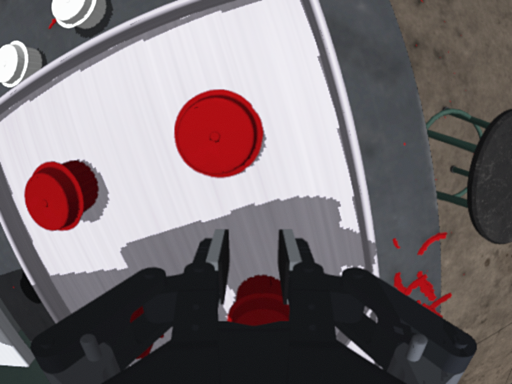

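View pics/s5.png

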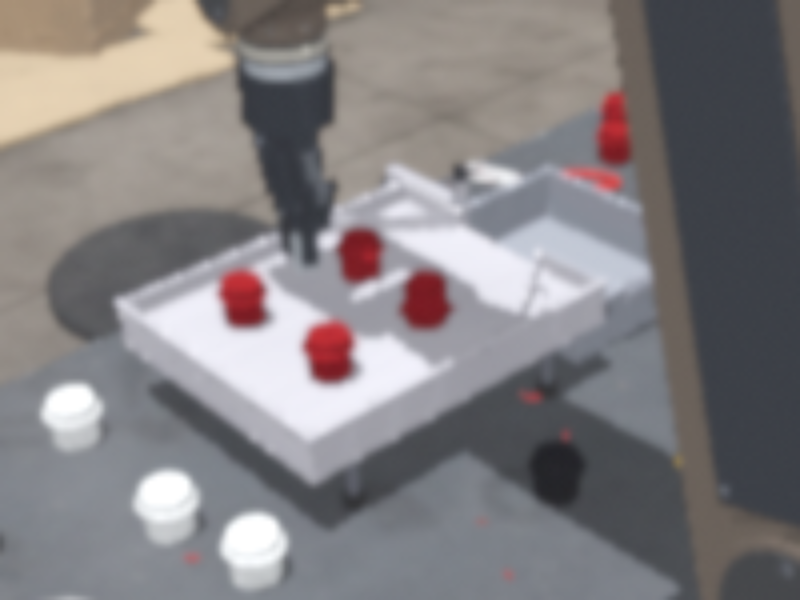

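>>> play_rows(claw=[177, 177, 177, 177, 177, 177, 177, 177, 177, 177, 177, 177, 177], travel=[[0, 0, 0.008], [-0.002, 0, 0.014], [-0.002, 0, 0.02], [-0.002, 0, 0.026], [-0.002, 0, 0.032], [-0.002, 0, 0.038], [-0.002, 0, 0.044], [-0.002, 0, 0.05], [-0.002, 0, 0.056], [-0.002, 0, 0.062], [-0.002, 0, 0.068], [-0.002, 0, 0.074], [-0.002, 0, 0.08]], dr=[[0, 0, 0], [0, 0, 0], [0, 0, 0], [0, 0, 0], [0, 0, 0], [0, 0, 0], [0, 0, 0], [0, 0, 0], [0, 0, 0], [0, 0, 0], [0, 0, 0], [0, 0, 0], [0, 0, 0]])

```text
time: 7.95
eef_pos: [0.6069, -0.0561, 0.0892]
tcp_rot: [0.575, 0.411, -0.575, 0.412]
contact_force: [0.3, 0.6, 1.5]
opening: 0.307
```

Run:
```python
from plan import *
from plant import vision
st,r=state()
d=vision.read_camera('wrist'); cv2.imwrite('pics/w6.png',d['img'][:,:,::-1])
d=vision.read_camera('scene'); cv2.imwrite('pics/s6.png',cv2.resize(d['img'][110:260,140:340,::-1],(800,600)))
```

```text
t 7.95 pos [ 0.6069 -0.0561  0.0892] tray [ 0.0361 -0.0516] F [0.3 0.6 1.5] open 0.307 q [-0.26  0.27  1.83 -0.    1.04  0.07]
toolX [ 0. -0. -1.] toolY in tray deg -16.4
```

View pics/w6.png

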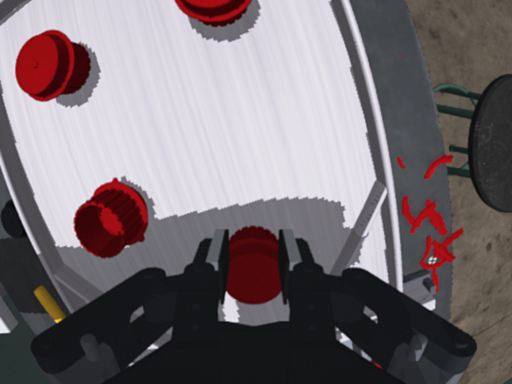

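View pics/s6.png

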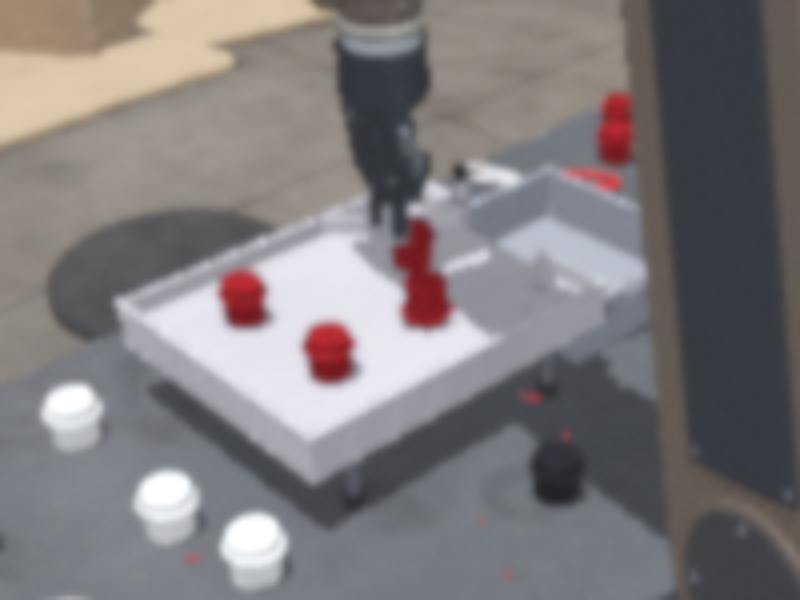

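Run:
```python
from plan import *
from plant import vision
d=vision.read_camera('wrist'); cv2.imwrite('pics/w6z.png',cv2.resize(d['img'][210:330,180:340,::-1],(800,600)))
d=vision.read_camera('scene'); cv2.imwrite('pics/s6z.png',cv2.resize(d['img'][150:200,215:275,::-1],(720,600),interpolation=cv2.INTER_CUBIC))
```

View pics/w6z.png

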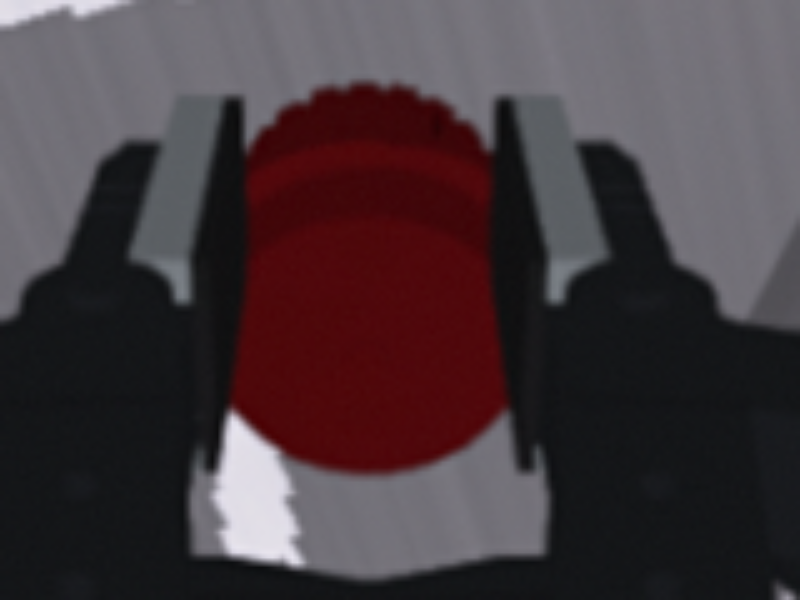

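View pics/s6z.png

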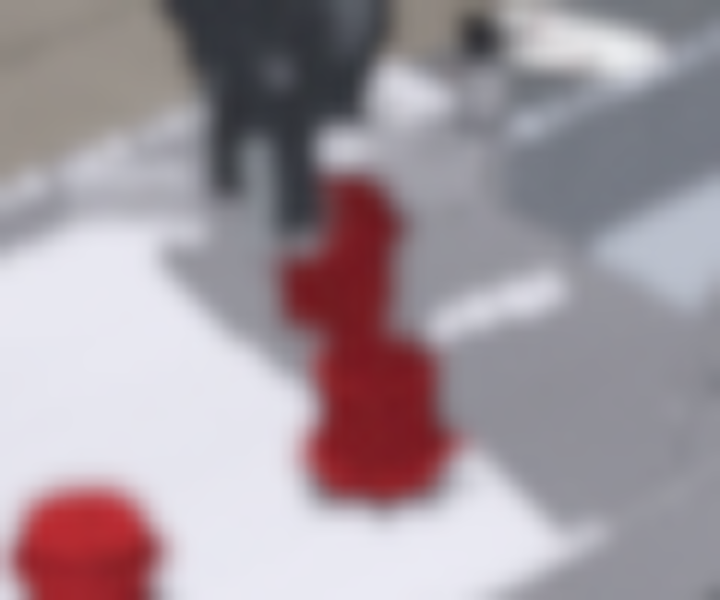

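>>> play_rows(claw=[177, 177, 177, 177, 177, 177, 177, 177, 177, 177, 177, 177, 177, 177, 177, 177], travel=[[0, 0, 0.006], [0, 0, 0.012], [0, 0, 0.018], [0, 0, 0.024], [0, 0, 0.03], [0, 0, 0.036], [0, 0, 0.042], [0, 0, 0.048], [0, 0, 0.054], [0, 0, 0.06], [0, 0, 0.066], [0, 0, 0.072], [0, 0, 0.078], [0, 0, 0.084], [0, 0, 0.09], [0, 0, 0.096]], dr=[[0, 0, 0], [0, 0, 0], [0, 0, 0], [0, 0, 0], [0, 0, 0], [0, 0, 0], [0, 0, 0], [0, 0, 0], [0, 0, 0], [0, 0, 0], [0, 0, 0], [0, 0, 0], [0, 0, 0], [0, 0, 0], [0, 0, 0], [0, 0, 0]])

```text
time: 9.75
eef_pos: [0.5782, -0.1486, 0.0924]
tcp_rot: [0.576, 0.409, -0.574, 0.414]
contact_force: [0.5, 0.6, 8.9]
opening: 0.305
```

```bash
cat > look.py <<'E'
from plan import *
from plant import vision
import sys
st,r=state()
n=sys.argv[1]
a=cv2.resize(vision.read_camera('wrist')['img'][:,:,::-1],(533,400))
b=cv2.resize(vision.read_camera('scene')['img'][130:250,190:300,::-1],(267,291))
o=np.zeros((400,800,3),np.uint8); o[:,:533]=a; o[:291,533:]=b
cv2.imwrite(f'pics/l{n}.png',o)
E
python3 look.py 1
```

```text
t 9.75 pos [ 0.5782 -0.1486  0.0924] tray [ 0.0113 -0.1452] F [0.5 0.6 8.9] open 0.305 q [-0.42  0.24  1.87 -0.    1.03 -0.09]
toolX [ 0.006 -0.004 -1.   ] toolY in tray deg -16.4
```

View pics/l1.png

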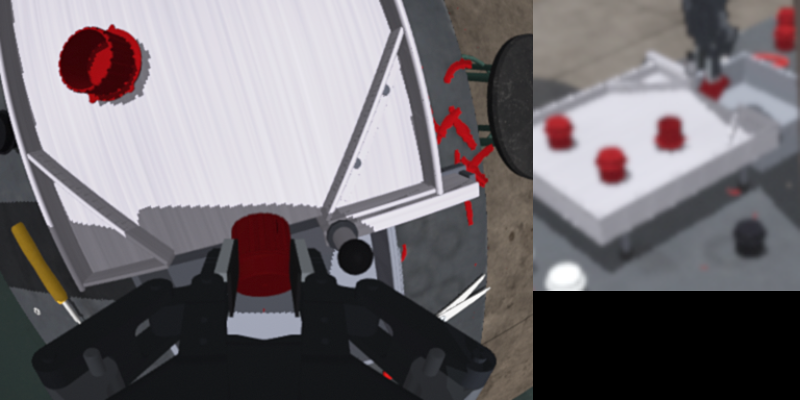

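>>> play_rows(claw=[177, 177, 177, 177, 177, 177, 177, 177], travel=[[-0.002, 0, 0.004], [-0.003, 0, 0.01], [-0.003, 0, 0.016], [-0.003, 0, 0.022], [-0.003, 0, 0.028], [-0.003, 0, 0.034], [-0.003, 0, 0.04], [-0.003, 0, 0.04]], dr=[[0, 0, 0], [0, 0, 0], [0, 0, 0], [0, 0, 0], [0, 0, 0], [0, 0, 0], [0, 0, 0], [0, 0, 0]])

```text
time: 10.65
eef_pos: [0.5648, -0.1879, 0.0953]
tcp_rot: [0.576, 0.409, -0.575, 0.414]
contact_force: [-0.3, 0.7, -0.1]
opening: 0.305
```

```bash
python3 look.py 2
```

```text
t 10.65 pos [ 0.5648 -0.1879  0.0953] tray [-0.0005 -0.185 ] F [-0.3  0.7 -0.1] open 0.305 q [-0.49  0.23  1.87 -0.    1.04 -0.16]
toolX [ 0.006 -0.005 -1.   ] toolY in tray deg -16.5
```

View pics/l2.png

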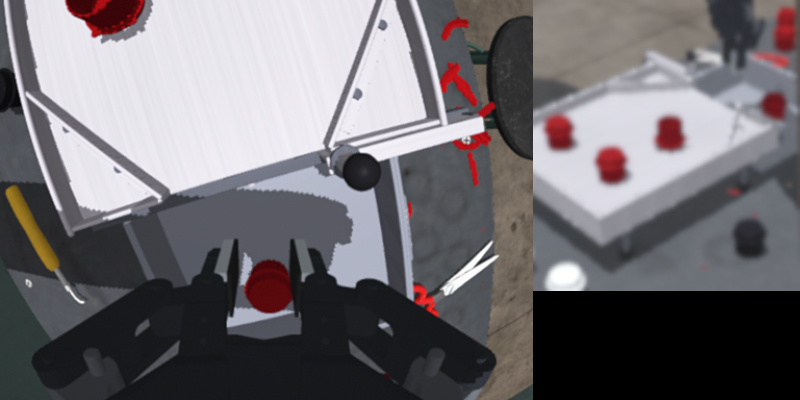

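Run:
```python
from plan import *
st,r=state()
tgt(st,r,[(0,-.185,.165,-11.2),(.063,.134,.165,-11.2),(.063,.134,.083,-11.2)])
```

```text
t 10.75 pos [ 0.565  -0.1872  0.0954] tray [-0.0003 -0.1844] F [ 0.3 -0.3 -0.7] open 0.304 q [-0.49  0.23  1.87 -0.    1.04 -0.16]
toolX [ 0.006 -0.004 -1.   ] toolY in tray deg -16.5
(0, -0.185, 0.165, -11.2) travel [-0.0696, 0.0009, 0.0007] dr [-0.092, 0.003, -0.007]
(0.063, 0.134, 0.165, -11.2) travel [-0.0706, -0.0292, -0.3231] dr [-0.092, 0.003, -0.007]
(0.063, 0.134, 0.083, -11.2) travel [0.0114, -0.0297, -0.3233] dr [-0.092, 0.003, -0.007]
```

>>> play_rows(claw=[177, 177, 160, 147, 147, 147, 147, 147, 147, 147, 147, 147, 147, 147, 147, 147], travel=[[-0.035, 0, 0], [-0.07, 0, 0], [-0.072, -0.003, -0.035], [-0.072, -0.006, -0.07], [-0.072, -0.01, -0.11], [-0.072, -0.014, -0.15], [-0.072, -0.018, -0.19], [-0.072, -0.022, -0.23], [-0.072, -0.025, -0.27], [-0.072, -0.028, -0.305], [-0.072, -0.03, -0.323], [-0.072, -0.03, -0.323], [-0.04, -0.03, -0.323], [-0.01, -0.03, -0.323], [0.011, -0.03, -0.323], [0.011, -0.03, -0.323]], dr=[[0, 0, 0], [-0.09, 0, 0], [-0.09, 0, 0], [-0.09, 0, 0], [-0.09, 0, 0], [-0.09, 0, 0], [-0.09, 0, 0], [-0.09, 0, -0.007], [-0.09, 0, -0.007], [-0.09, 0, -0.007], [-0.09, 0, -0.007], [-0.09, 0, -0.007], [-0.09, 0, -0.007], [-0.09, 0, -0.007], [-0.09, 0, -0.007], [-0.09, 0, -0.007]])

```text
time: 12.35
eef_pos: [0.638, 0.1263, 0.0789]
tcp_rot: [-0.553, -0.437, 0.56, -0.435]
contact_force: [-0.0, -0.4, -0.2]
opening: 0.424
```

```bash
python3 look.py 3
```

```text
t 12.35 pos [0.638  0.1263 0.0789] tray [0.0595 0.1319] F [-0.  -0.4 -0.2] open 0.424 q [ 0.04  0.37  1.73 -0.    1.06  0.28]
toolX [-0.01  -0.003 -1.   ] toolY in tray deg -11.4
```

View pics/l3.png

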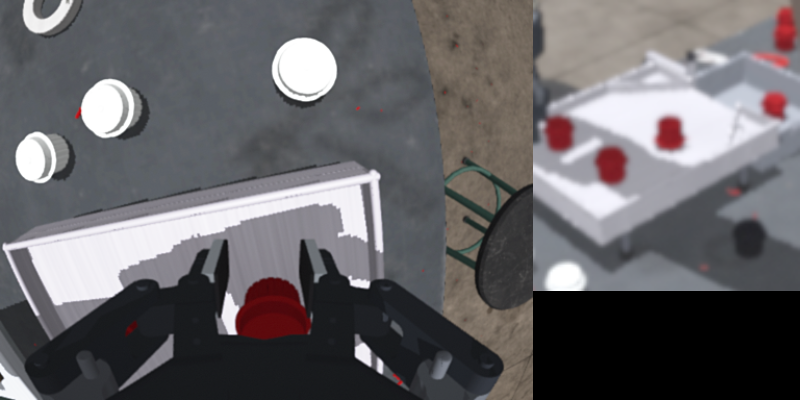

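>>> play_rows(claw=[147, 147, 147, 147, 147, 147, 147, 147, 147, 147, 147, 147, 147, 147, 147, 147, 147, 147, 147, 147], travel=[[-0.002, 0, 0.008], [-0.003, 0, 0.014], [-0.003, 0, 0.02], [-0.003, 0, 0.026], [-0.003, 0, 0.032], [-0.003, 0, 0.038], [-0.003, 0, 0.044], [-0.003, 0, 0.05], [-0.003, 0, 0.057], [-0.003, 0, 0.064], [-0.003, 0, 0.071], [-0.003, 0, 0.078], [-0.003, 0, 0.085], [-0.003, 0, 0.092], [-0.003, 0, 0.099], [-0.003, 0, 0.106], [-0.003, 0, 0.113], [-0.003, 0, 0.12], [-0.003, 0, 0.127], [-0.003, 0, 0.134]], dr=[[0, 0, 0], [0, 0, 0], [0, 0, 0], [0, 0, 0], [0, 0, 0], [0, 0, 0], [0, 0, 0], [0, 0, 0], [0, 0, 0], [0, 0, 0], [0, 0, 0], [0, 0, 0], [0, 0, 0], [0, 0, 0], [0, 0, 0], [0, 0, 0], [0, 0, 0], [0, 0, 0], [0, 0, 0], [0, 0, 0]])

```text
time: 14.45
eef_pos: [0.6091, -0.0038, 0.087]
tcp_rot: [-0.555, -0.436, 0.557, -0.437]
contact_force: [0.2, 1.0, 0.8]
opening: 0.423
```

```bash
python3 look.py 4
```

```text
t 14.45 pos [ 0.6091 -0.0038  0.087 ] tray [0.0361 0.0007] F [0.2 1.  0.8] open 0.423 q [-0.17  0.27  1.83 -0.    1.04  0.07]
toolX [-0.002 -0.003 -1.   ] toolY in tray deg -11.4
```

View pics/l4.png

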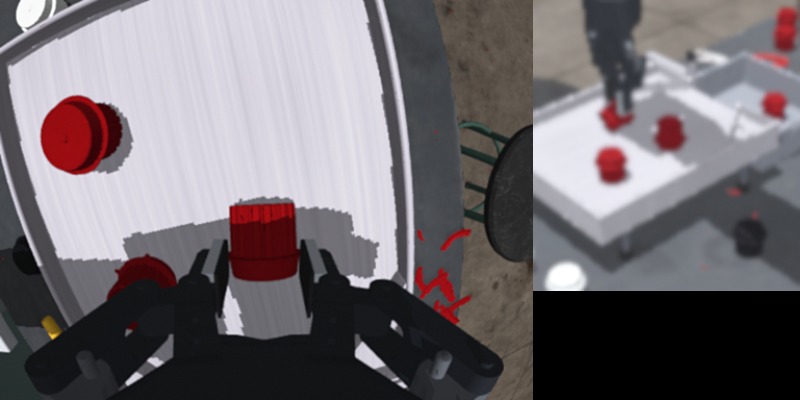

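>>> play_rows(claw=[147, 147, 147, 147, 147, 147, 147, 147, 147, 147, 147, 147, 147, 147, 147, 147, 147, 147, 147, 147], travel=[[0, 0, 0.007], [0, 0, 0.014], [0, 0, 0.021], [0, 0, 0.028], [0, 0, 0.035], [0, 0, 0.042], [0, 0, 0.049], [0, 0, 0.056], [0, 0, 0.064], [0, 0, 0.072], [0, 0, 0.08], [0, 0, 0.088], [0, 0, 0.096], [0, 0, 0.104], [0, 0, 0.112], [0, 0, 0.12], [0, 0, 0.128], [0, 0, 0.136], [0, 0, 0.143], [0, 0, 0.15]], dr=[[0, 0, 0], [0, 0, 0], [0, 0, 0], [0, 0, 0], [0, 0, 0], [0, 0, 0], [0, 0, 0], [0, 0, 0], [0, 0, 0], [0, 0, 0], [0, 0, 0], [0, 0, 0], [0, 0, 0], [0, 0, 0], [0, 0, 0], [0, 0, 0], [0, 0, 0], [0, 0, 0], [0, 0, 0], [0, 0, 0]])

```text
time: 16.55
eef_pos: [0.573, -0.1504, 0.0876]
tcp_rot: [-0.556, -0.436, 0.558, -0.437]
contact_force: [0.1, -0.1, -0.9]
opening: 0.424
```

```bash
python3 look.py 5
```

```text
t 16.55 pos [ 0.573  -0.1504  0.0876] tray [ 0.0062 -0.1473] F [ 0.1 -0.1 -0.9] open 0.424 q [-0.43  0.24  1.88 -0.    1.03 -0.18]
toolX [-0.002 -0.003 -1.   ] toolY in tray deg -11.5
```

View pics/l5.png

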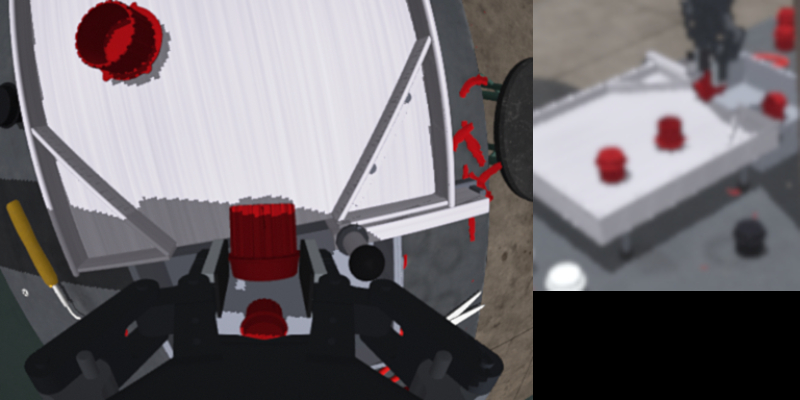

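>>> play_rows(claw=[147, 147, 147, 147, 147, 147, 147, 147, 147], travel=[[0, -0.001, 0.006], [0, -0.002, 0.012], [0, -0.003, 0.018], [0, -0.003, 0.024], [0, -0.003, 0.03], [0, -0.003, 0.036], [0, -0.003, 0.042], [0, -0.003, 0.048], [0, -0.003, 0.048]], dr=[[0, 0, 0], [0, 0, 0], [0, 0, 0], [0, 0, 0], [0, 0, 0], [0, 0, 0], [0, 0, 0], [0, 0, 0], [0, 0, 0]])

```text
time: 17.55
eef_pos: [0.5585, -0.1975, 0.0878]
tcp_rot: [-0.556, -0.435, 0.558, -0.436]
contact_force: [-0.6, -0.5, -0.3]
opening: 0.424
```

```bash
python3 look.py 6
```

```text
t 17.55 pos [ 0.5585 -0.1975  0.0878] tray [-0.0063 -0.1949] F [-0.6 -0.5 -0.3] open 0.424 q [-0.51  0.24  1.88 -0.    1.03 -0.26]
toolX [-0.001 -0.004 -1.   ] toolY in tray deg -11.6
```

View pics/l6.png

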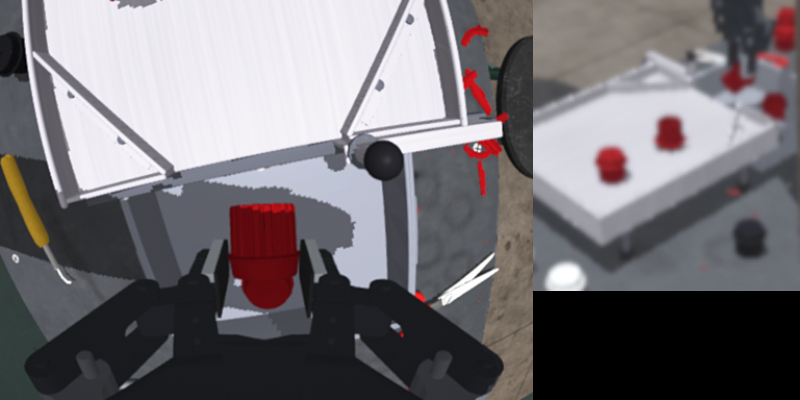

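>>> play_rows(claw=[120, 100, 90, 90, 90], travel=[[0, 0, 0], [0, 0, 0], [0, 0, 0], [0, 0, 0], [0, 0, 0]], dr=[[0, 0, 0], [0, 0, 0], [0, 0, 0], [0, 0, 0], [0, 0, 0]])

```text
time: 18.15
eef_pos: [0.5586, -0.1967, 0.0878]
tcp_rot: [-0.556, -0.435, 0.558, -0.436]
contact_force: [-0.7, 0.3, 0.2]
opening: 0.646
```

```bash
python3 look.py 7
```

```text
t 18.15 pos [ 0.5586 -0.1967  0.0878] tray [-0.0063 -0.1941] F [-0.7  0.3  0.2] open 0.646 q [-0.51  0.24  1.88 -0.    1.03 -0.26]
toolX [-0.002 -0.003 -1.   ] toolY in tray deg -11.5
```

View pics/l7.png

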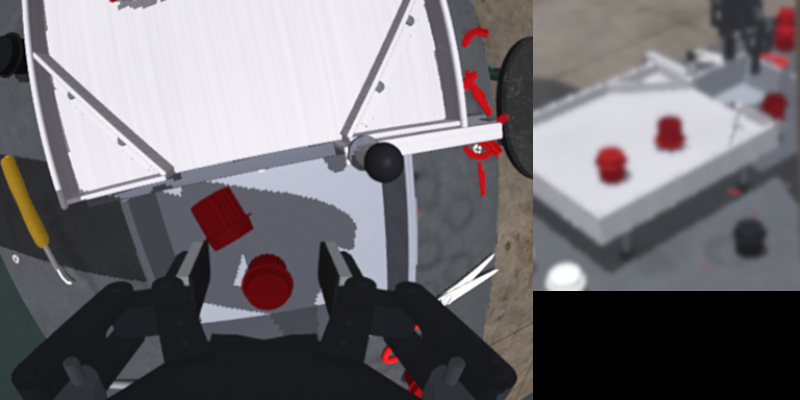

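```bash
cat > curve.py <<'E'
from plan import *
C=np.array([-.053,.084]);U=np.array([-.05,-.0195])
def head(a): a=np.radians(a); return np.array([np.sin(a),-np.cos(a)])
def jaw(a): a=np.radians(a); return np.array([np.cos(a),np.sin(a)])
L1,L2,a0,a1=.075,.08,48.,-11.
def capat(s):
    p=C.copy();n=400
    for k in range(n):
        q=s*(k+.5)/n; p=p+head(ang(q))*s/n
    return p
def ang(q): return a0 if q<L1 else (a0+(a1-a0)*(q-L1)/L2 if q<L1+L2 else a1)
def pose(s,d=.028):
    a=ang(max(s,0)); cp=capat(s) if s>0 else C+head(a0)*s
    t=cp-head(a)*d
    return t,a,cp
if __name__=='__main__':
    best=9
    for s in np.arange(0,.31,.01):
        t,a,cp=pose(s); cl=min(np.hypot(*(t+i*.030*jaw(a)+j*.011*head(a)-U))-.0235 for i in(-1,1) for j in (-1,0,1)); c2=np.hypot(*(cp-U))-.0235-.022
        print(round(s,3),t.round(3),round(a,1),cp.round(3),'clr',round(cl,3),round(c2,3))
E
python3 curve.py
python3 - <<'E'
from curve import *
st,r=state()
tgt(st,r,[(-.006,-.195,.165,-11.5),(-.086,.114,.165,48),(-.086,.114,.089,48)])
E
```

```text
0.0 [-0.074  0.103] 48.0 [-0.053  0.084] clr 0.076 0.058
0.01 [-0.066  0.096] 48.0 [-0.046  0.077] clr 0.067 0.051
0.02 [-0.059  0.089] 48.0 [-0.038  0.071] clr 0.058 0.045
0.03 [-0.052  0.083] 48.0 [-0.031  0.064] clr 0.05 0.04
0.04 [-0.044  0.076] 48.0 [-0.023  0.057] clr 0.043 0.036
0.05 [-0.037  0.069] 48.0 [-0.016  0.051] clr 0.036 0.032
0.06 [-0.029  0.063] 48.0 [-0.008  0.044] clr 0.03 0.03
0.07 [-0.022  0.056] 48.0 [-0.001  0.037] clr 0.025 0.029
0.08 [-0.013  0.05 ] 44.3 [0.006 0.03 ] clr 0.024 0.03
0.09 [-0.004  0.045] 36.9 [0.013 0.023] clr 0.024 0.03
0.1 [0.005 0.039] 29.6 [0.018 0.014] clr 0.024 0.031
0.11 [0.012 0.031] 22.2 [0.023 0.005] clr 0.025 0.031
0.12 [0.019 0.023] 14.8 [ 0.026 -0.004] clr 0.025 0.032
0.13 [0.024 0.014] 7.4 [ 0.028 -0.014] clr 0.026 0.032
0.14 [0.028 0.004] 0.1 [ 0.028 -0.024] clr 0.027 0.033
0.15 [ 0.031 -0.006] -7.3 [ 0.028 -0.034] clr 0.027 0.034
0.16 [ 0.031 -0.016] -11.0 [ 0.026 -0.044] clr 0.026 0.034
0.17 [ 0.029 -0.026] -11.0 [ 0.024 -0.053] clr 0.026 0.036
0.18 [ 0.028 -0.036] -11.0 [ 0.022 -0.063] clr 0.026 0.039
0.19 [ 0.026 -0.046] -1
[... 423 characters left out ...]
.142] clr 0.062 0.089
0.27 [ 0.01  -0.124] -11.0 [ 0.005 -0.152] clr 0.071 0.098
0.28 [ 0.009 -0.134] -11.0 [ 0.003 -0.161] clr 0.079 0.106
0.29 [ 0.007 -0.144] -11.0 [ 0.001 -0.171] clr 0.088 0.115
0.3 [ 0.005 -0.154] -11.0 [-0.001 -0.181] clr 0.097 0.123
t 18.25 pos [ 0.5586 -0.1968  0.0878] tray [-0.0063 -0.1942] F [0.3 0.2 0.9] open 0.649 q [-0.51  0.24  1.88 -0.    1.03 -0.26]
toolX [-0.002 -0.003 -1.   ] toolY in tray deg -11.5
(-0.006, -0.195, 0.165, -11.5) travel [-0.0772, 0.0004, 0.001] dr [-0.0, 0.004, 0.001]
(-0.086, 0.114, 0.165, 48) travel [-0.0781, -0.1397, -0.2858] dr [-1.039, 0.003, 0.002]
(-0.086, 0.114, 0.089, 48) travel [-0.0021, -0.1397, -0.2861] dr [-1.039, 0.003, 0.002]
```

>>> play_rows(claw=[90, 110, 177, 177, 177, 177, 177, 177, 177, 177, 177, 177, 177, 177, 177, 177, 177, 177], travel=[[-0.04, 0, 0], [-0.077, 0, 0], [-0.078, -0.014, -0.028], [-0.078, -0.028, -0.057], [-0.078, -0.042, -0.086], [-0.078, -0.056, -0.114], [-0.078, -0.07, -0.143], [-0.078, -0.084, -0.171], [-0.078, -0.098, -0.2], [-0.078, -0.112, -0.229], [-0.078, -0.126, -0.258], [-0.078, -0.14, -0.286], [-0.078, -0.14, -0.286], [-0.078, -0.14, -0.286], [-0.05, -0.14, -0.286], [-0.02, -0.14, -0.286], [0, -0.14, -0.286], [0, -0.14, -0.286]], dr=[[0, 0, 0], [0, 0, 0], [-0.1, 0, 0], [-0.2, 0, 0], [-0.3, 0, 0], [-0.4, 0, 0], [-0.5, 0, 0], [-0.6, 0, 0], [-0.7, 0, 0], [-0.8, 0, 0], [-0.9, 0, 0], [-1.0, 0, 0], [-1.04, 0, 0], [-1.04, 0, 0], [-1.04, 0, 0], [-1.04, 0, 0], [-1.04, 0, 0], [-1.04, 0, 0]])

```text
time: 20.05
eef_pos: [0.4889, 0.1138, 0.0836]
tcp_rot: [0.265, 0.657, -0.27, 0.652]
contact_force: [-0.0, 0.2, 0.3]
opening: 0.308
```

```bash
python3 look.py 8
python3 - <<'E'
from curve import *
st,r=state()
tgt(st,r,[(*pose(s)[0],.091,pose(s)[1]) for s in np.arange(-.008,.125,.007)])
E
```

```text
t 20.05 pos [0.4889 0.1138 0.0836] tray [-0.0889  0.1132] F [-0.   0.2  0.3] open 0.308 q [ 0.03  0.06  2.09 -0.    1.   -0.76]
toolX [-0.009 -0.004 -1.   ] toolY in tray deg 48.0
t 20.15 pos [0.4918 0.1141 0.0872] tray [-0.086   0.1136] F [-0.5  0.7 -0.6] open 0.307 q [ 0.03  0.05  2.08 -0.    1.   -0.77]
toolX [-0.002 -0.003 -1.   ] toolY in tray deg 48.0
(np.float64(-0.07975321371718619), np.float64(0.1080887018289189), 0.091, 48.0) travel [-0.0038, 0.0001, 0.0083] dr [-0.0, 0.001, 0.004]
(np.float64(-0.07455119993884443), np.float64(0.1034047875844069), 0.091, 48.0) travel [-0.0038, 0.0001, 0.0153] dr [-0.0, 0.001, 0.004]
(np.float64(-0.06934918616050297), np.float64(0.09872087333989704), 0.091, 48.0) travel [-0.0038, 0.0001, 0.0223] dr [-0.0, 0.001, 0.004]
(np.float64(-0.06414717238216201), np.float64(0.09403695909538384), 0.091, 48.0) travel [-0.0038, 0.0001, 0.0293] dr [-0.0, 0.001, 0.004]
(np.float64(-0.058945158603818285), np.float64(0.08935304485087064), 0.091, 48.0) travel [-0.0038, 0.0001, 0.0363] dr [-0.0, 0.001, 0.004]
(np.float64(-0.05374314482547733), np.float64(0.084
[... 1330 characters left out ...]
(36.9375)) travel [-0.0037, 0.0041, 0.1068] dr [0.193, 0.001, 0.003]
(np.float64(0.002052626960897976), np.float64(0.04079428559211293), 0.091, np.float64(31.775)) travel [-0.0037, 0.0049, 0.1142] dr [0.283, 0.002, 0.003]
(np.float64(0.00766752921510197), np.float64(0.03591572039642709), 0.091, np.float64(26.61249999999999)) travel [-0.0037, 0.005, 0.1216] dr [0.373, 0.002, 0.003]
(np.float64(0.012820593995524968), np.float64(0.0305516260544186), 0.091, np.float64(21.44999999999999)) travel [-0.0037, 0.0045, 0.129] dr [0.463, 0.002, 0.003]
(np.float64(0.017470128971949765), np.float64(0.024745648515695082), 0.091, np.float64(16.2875)) travel [-0.0037, 0.0033, 0.1364] dr [0.553, 0.002, 0.003]
```

View pics/l8.png

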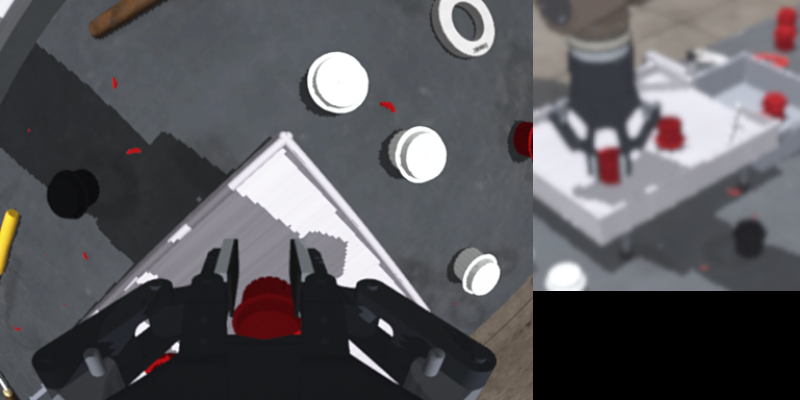

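>>> play_rows(claw=[177, 177, 177, 177, 177, 177, 177, 177, 177, 177, 177, 177], travel=[[-0.003, 0, 0.007], [-0.004, 0, 0.014], [-0.004, 0, 0.021], [-0.004, 0, 0.028], [-0.004, 0, 0.035], [-0.004, 0, 0.042], [-0.004, 0, 0.049], [-0.004, 0, 0.056], [-0.004, 0, 0.063], [-0.004, 0, 0.07], [-0.004, 0, 0.077], [-0.004, 0, 0.085]], dr=[[0, 0, 0], [0, 0, 0], [0, 0, 0], [0, 0, 0], [0, 0, 0], [0, 0, 0], [0, 0, 0], [0, 0, 0], [0, 0, 0], [0, 0, 0], [0, 0, 0], [0, 0, 0]])

```text
time: 21.35
eef_pos: [0.5542, 0.0538, 0.0926]
tcp_rot: [0.266, 0.654, -0.268, 0.656]
contact_force: [0.0, 0.4, 0.9]
opening: 0.308
```

```bash
python3 look.py 9
python3 - <<'E'
from curve import *
st,r=state()
tgt(st,r,[(*pose(s)[0].round(4),.094,float(round(pose(s)[1],1))) for s in np.arange(.0685,.17,.007)])
E
```

```text
t 21.35 pos [0.5542 0.0538 0.0926] tray [-0.0211  0.056 ] F [0.  0.4 0.9] open 0.308 q [-0.08  0.16  1.96 -0.    1.02 -0.88]
toolX [ 0.001 -0.004 -1.   ] toolY in tray deg 48.0
t 21.45 pos [0.5531 0.0538 0.0911] tray [-0.0223  0.0559] F [-0.  -1.2  1.3] open 0.309 q [-0.08  0.16  1.96 -0.    1.02 -0.88]
toolX [-0.002 -0.003 -1.   ] toolY in tray deg 47.9
(np.float64(-0.0229), np.float64(0.0569), 0.094, 48.0) travel [-0.0029, 0.0004, -0.0011] dr [-0.001, 0.001, 0.004]
(np.float64(-0.0176), np.float64(0.0523), 0.094, 47.6) travel [-0.0029, 0.0005, 0.0059] dr [0.006, 0.001, 0.004]
(np.float64(-0.0108), np.float64(0.0492), 0.094, 42.5) travel [-0.0029, 0.0027, 0.013] dr [0.095, 0.001, 0.004]
(np.float64(-0.0044), np.float64(0.0454), 0.094, 37.3) travel [-0.0029, 0.0042, 0.0203] dr [0.186, 0.001, 0.004]
(np.float64(0.0016), np.float64(0.0411), 0.094, 32.1) travel [-0.0029, 0.005, 0.0276] dr [0.276, 0.002, 0.004]
(np.float64(0.0073), np.float64(0.0363), 0.094, 27.0) travel [-0.0029, 0.0053, 0.0351] dr [0.365, 0.002, 0.004]
(np.float64(0.0125), np.float64(0.031), 0.094, 21.8) travel [-0.002
[... 247 characters left out ...]
.636, 0.002, 0.003]
(np.float64(0.0249), np.float64(0.0125), 0.094, 6.3) travel [-0.0028, -0.0006, 0.0641] dr [0.727, 0.002, 0.003]
(np.float64(0.0279), np.float64(0.0057), 0.094, 1.2) travel [-0.0028, -0.0036, 0.0709] dr [0.816, 0.002, 0.003]
(np.float64(0.0302), np.float64(-0.0014), 0.094, -4.0) travel [-0.0028, -0.0073, 0.0774] dr [0.906, 0.003, 0.003]
(np.float64(0.0319), np.float64(-0.0086), 0.094, -9.2) travel [-0.0027, -0.0115, 0.0834] dr [0.997, 0.003, 0.003]
(np.float64(0.0315), np.float64(-0.0157), 0.094, -11.0) travel [-0.0027, -0.0171, 0.0879] dr [1.029, 0.003, 0.003]
(np.float64(0.0302), np.float64(-0.0225), 0.094, -11.0) travel [-0.0027, -0.023, 0.0915] dr [1.029, 0.003, 0.003]
```

View pics/l9.png

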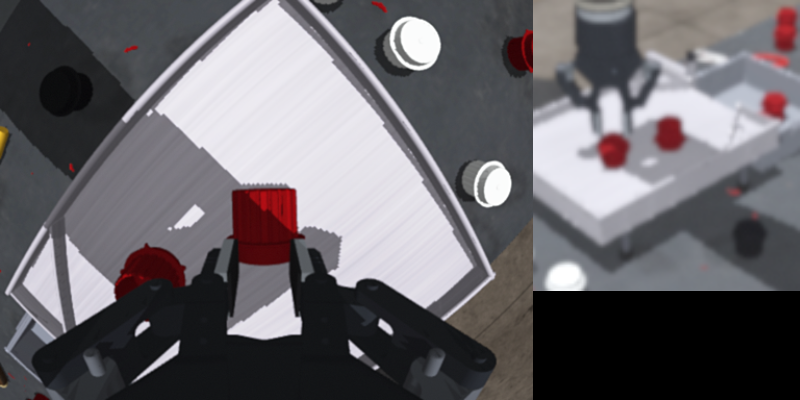

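>>> play_rows(claw=[177, 177, 177, 177, 177, 177, 177, 177, 177, 177, 177], travel=[[0, 0.001, 0.006], [0, 0.003, 0.013], [0, 0.004, 0.02], [0, 0.005, 0.028], [0, 0.005, 0.035], [0, 0.005, 0.0425], [0, 0.004, 0.05], [0, 0.002, 0.057], [0, -0.001, 0.064], [0, -0.004, 0.071], [0, -0.007, 0.077]], dr=[[0.006, 0, 0], [0.095, 0, 0], [0.186, 0, 0], [0.276, 0, 0], [0.365, 0, 0], [0.456, 0, 0], [0.545, 0, 0], [0.636, 0, 0], [0.727, 0, 0], [0.816, 0, 0], [0.906, 0, 0]])

```text
time: 22.55
eef_pos: [0.6025, -0.0052, 0.09]
tcp_rot: [-0.526, -0.471, 0.53, -0.47]
contact_force: [0.4, 0.3, 0.1]
opening: 0.311
```

```bash
python3 look.py 10
python3 - <<'E'
from curve import *
st,r=state()
tgt(st,r,[(x,y,.094,-11) for x,y in [(.03,-.008),(.03,-.015),(.012,-.12),(.003,-.16),(-.004,-.195)]])
E
```

```text
t 22.55 pos [ 0.6025 -0.0052  0.09  ] tray [ 0.0296 -0.001 ] F [0.4 0.3 0.1] open 0.311 q [-0.18  0.26  1.85 -0.    1.04 -0.06]
toolX [-0.004 -0.003 -1.   ] toolY in tray deg -4.2
t 22.65 pos [ 0.6027 -0.0056  0.0902] tray [ 0.0298 -0.0013] F [ 0.3 -0.3  0.3] open 0.307 q [-0.18  0.26  1.85 -0.    1.04 -0.06]
toolX [-0.004 -0.003 -1.   ] toolY in tray deg -4.0
(0.03, -0.008, 0.094, -11) travel [-0.0038, 0.0007, 0.0067] dr [0.122, 0.004, 0.003]
(0.03, -0.015, 0.094, -11) travel [-0.0038, 0.0011, 0.0136] dr [0.122, 0.004, 0.003]
(0.012, -0.12, 0.094, -11) travel [-0.0034, -0.0094, 0.1196] dr [0.122, 0.004, 0.003]
(0.003, -0.16, 0.094, -11) travel [-0.0032, -0.0156, 0.1602] dr [0.122, 0.004, 0.003]
(-0.004, -0.195, 0.094, -11) travel [-0.0031, -0.0201, 0.1956] dr [0.122, 0.004, 0.003]
```

View pics/l10.png

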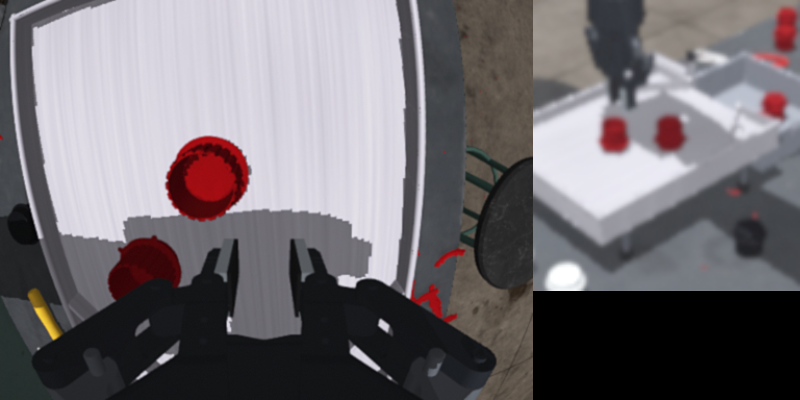

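```bash
cat > fc.py <<'E'
from plan import *
from plant import vision
d=vision.read_camera('wrist'); im=d['img'][:,:,::-1]
hsv=cv2.cvtColor(im.copy(),cv2.COLOR_BGR2HSV)
m=(((hsv[:,:,0]<8)|(hsv[:,:,0]>172))&(hsv[:,:,1]>150)&(hsv[:,:,2]>50)).astype(np.uint8)
n,l,s,ce=cv2.connectedComponentsWithStats(m)
for i in range(1,n):
    if s[i,4]>300: print(ce[i].round(),s[i],[w2t(fish(d,*ce[i],z)).round(4).tolist() for z in (.085,.095,.114)])
d=vision.read_camera('scene'); im=d['img'][:,:,::-1]
hsv=cv2.cvtColor(im.copy(),cv2.COLOR_BGR2HSV)
m=(((hsv[:,:,0]<8)|(hsv[:,:,0]>172))&(hsv[:,:,1]>120)&(hsv[:,:,2]>40)).astype(np.uint8)
n,l,s,ce=cv2.connectedComponentsWithStats(m)
for i in range(1,n):
    if s[i,4]>40 and 150<ce[i,0]<320 and 130<ce[i,1]<230: print('sc',ce[i].round(1),s[i],w2t(pix2w(d,*ce[i],z=.094)[0]).round(4))
st,r=state()
E
python3 fc.py
```

```text
[198. 169.] [ 159  130   79   80 4747] [[-0.0008, 0.0358], [0.0013, 0.0379], [0.0053, 0.0418]]
[137. 254.] [ 104  226   69   61 2573] [[-0.0517, -0.0193], [-0.0466, -0.014], [-0.0369, -0.0039]]
[412. 288.] [394 269  31  37 411] [[0.1474, -0.066], [0.1408, -0.0579], [0.1281, -0.0426]]
sc [293.6 141.6] [290 133   8  18 122] [ 0.0652 -0.3745]
sc [289.  172.5] [285 168   9  10  72] [-0.0876 -0.1793]
sc [222.9 185.2] [218 179  11  13 117] [0.0051 0.0353]
sc [245.9 184.7] [241 178  11  14 116] [-0.0438 -0.0205]
t 22.75 pos [ 0.6025 -0.005   0.0904] tray [ 0.0296 -0.0007] F [ 0.3 -0.1  0.3] open 0.305 q [-0.17  0.26  1.85 -0.    1.04 -0.06]
toolX [-0.004 -0.003 -1.   ] toolY in tray deg -3.9
```

```bash
sed -i 's/^C=.*/C=np.array([.002,.037]);U=np.array([-.049,-.0195])/; s/^L1,L2.*/L1,L2,a0,a1=.055,.06,27.,-14./' curve.py; python3 curve.py
python3 - <<'E'
from curve import *
st,r=state()
t,a,c=pose(-.024); print(t)
tgt(st,r,[(*t.round(3),.16,27),(*t.round(3),.082,27)])
E
```

```text
0.0 [-0.011  0.062] 27.0 [0.002 0.037] clr 0.037 0.031
0.01 [-0.006  0.053] 27.0 [0.007 0.028] clr 0.03 0.028
0.02 [-0.002  0.044] 27.0 [0.011 0.019] clr 0.024 0.026
0.03 [0.003 0.035] 27.0 [0.016 0.01 ] clr 0.02 0.026
0.04 [0.007 0.026] 27.0 [0.02  0.001] clr 0.018 0.027
0.05 [0.012 0.017] 27.0 [ 0.025 -0.008] clr 0.018 0.029
0.06 [0.018 0.009] 23.6 [ 0.029 -0.017] clr 0.019 0.033
0.07 [0.024 0.001] 16.7 [ 0.033 -0.026] clr 0.023 0.036
0.08 [ 0.03  -0.008] 9.9 [ 0.035 -0.036] clr 0.026 0.04
0.09 [ 0.034 -0.018] 3.1 [ 0.036 -0.046] clr 0.03 0.043
0.1 [ 0.038 -0.028] -3.8 [ 0.036 -0.056] clr 0.034 0.047
0.11 [ 0.04  -0.038] -10.6 [ 0.035 -0.065] clr 0.037 0.05
0.12 [ 0.039 -0.048] -14.0 [ 0.032 -0.075] clr 0.039 0.053
0.13 [ 0.037 -0.058] -14.0 [ 0.03  -0.085] clr 0.039 0.057
0.14 [ 0.034 -0.067] -14.0 [ 0.028 -0.095] clr 0.041 0.062
0.15 [ 0.032 -0.077] -14.0 [ 0.025 -0.104] clr 0.044 0.067
0.16 [ 0.03  -0.087] -14.0 [ 0.023 -0.114] clr 0.048 0.073
0.17 [ 0.027 -0.097] -14.0 [ 0.02  -0.124] clr 0.054 0.08
0.18 [ 0.025 -0.106] -14.0 [ 0.018 -0.133] clr 0.06 0.087
0.19 [ 0.022 -0.116] 
[... 413 characters left out ...]
4.0 [-0.001 -0.211] clr 0.126 0.152
0.27 [ 0.003 -0.194] -14.0 [-0.004 -0.221] clr 0.135 0.161
0.28 [ 0.    -0.203] -14.0 [-0.006 -0.23 ] clr 0.144 0.17
0.29 [-0.002 -0.213] -14.0 [-0.009 -0.24 ] clr 0.153 0.179
0.3 [-0.004 -0.223] -14.0 [-0.011 -0.25 ] clr 0.163 0.188
t 22.75 pos [ 0.6025 -0.005   0.0904] tray [ 0.0296 -0.0007] F [ 0.3 -0.1  0.3] open 0.305 q [-0.17  0.26  1.85 -0.    1.04 -0.06]
toolX [-0.004 -0.003 -1.   ] toolY in tray deg -3.9
[-0.02160751  0.08333234]
(np.float64(-0.022), np.float64(0.083), 0.16, 27) travel [-0.0697, -0.0574, -0.0798] dr [-0.539, 0.002, 0.004]
(np.float64(-0.022), np.float64(0.083), 0.082, 27) travel [0.0083, -0.0571, -0.0801] dr [-0.539, 0.002, 0.004]
```

>>> play_rows(claw=[177, 177, 177, 177, 177, 177, 177, 177, 177, 177, 177, 177], travel=[[-0.035, 0, 0], [-0.07, 0, 0], [-0.07, -0.01, -0.014], [-0.07, -0.022, -0.03], [-0.07, -0.034, -0.047], [-0.07, -0.046, -0.064], [-0.07, -0.057, -0.08], [-0.07, -0.057, -0.08], [-0.04, -0.057, -0.08], [-0.01, -0.057, -0.08], [0.008, -0.057, -0.08], [0.008, -0.057, -0.08]], dr=[[0, 0, 0], [0, 0, 0], [-0.1, 0, 0], [-0.2, 0, 0], [-0.3, 0, 0], [-0.42, 0, 0], [-0.54, 0, 0], [-0.54, 0, 0], [-0.54, 0, 0], [-0.54, 0, 0], [-0.54, 0, 0], [-0.54, 0, 0]])

```text
time: 23.95
eef_pos: [0.552, 0.0805, 0.0787]
tcp_rot: [0.379, 0.598, -0.385, 0.592]
contact_force: [-0.6, 0.1, 0.2]
opening: 0.306
```

```bash
python3 look.py 11
python3 - <<'E'
from curve import *
st,r=state()
tgt(st,r,[(*pose(s)[0].round(4),.08,float(round(pose(s)[1],1))) for s in np.arange(-.018,.12,.007)])
E
```

```text
t 23.95 pos [0.552  0.0805 0.0787] tray [-0.0245  0.0826] F [-0.6  0.1  0.2] open 0.306 q [-0.04  0.18  1.96 -0.    1.01 -0.46]
toolX [-0.011 -0.003 -1.   ] toolY in tray deg 27.0
t 24.05 pos [0.5549 0.0805 0.0824] tray [-0.0216  0.0827] F [0.9 0.6 0.9] open 0.306 q [-0.04  0.18  1.95 -0.    1.01 -0.46]
toolX [-0.004 -0.003 -1.   ] toolY in tray deg 27.0
(np.float64(-0.0189), np.float64(0.078), 0.08, 27.0) travel [0.0024, 0.0003, 0.0054] dr [0.0, 0.001, 0.005]
(np.float64(-0.0157), np.float64(0.0717), 0.08, 27.0) travel [0.0025, 0.0003, 0.0125] dr [0.0, 0.001, 0.005]
(np.float64(-0.0125), np.float64(0.0655), 0.08, 27.0) travel [0.0025, 0.0003, 0.0195] dr [0.0, 0.001, 0.005]
(np.float64(-0.0093), np.float64(0.0593), 0.08, 27.0) travel [0.0025, 0.0003, 0.0264] dr [0.0, 0.001, 0.005]
(np.float64(-0.0062), np.float64(0.053), 0.08, 27.0) travel [0.0025, 0.0002, 0.0335] dr [0.0, 0.001, 0.005]
(np.float64(-0.003), np.float64(0.0468), 0.08, 27.0) travel [0.0025, 0.0003, 0.0404] dr [0.0, 0.001, 0.005]
(np.float64(0.0002), np.float64(0.0406), 0.08, 27.0) travel [0.0025, 0.0003, 0.0474] dr [0.0
[... 736 characters left out ...]
 0.0044, 0.097] dr [0.215, 0.002, 0.004]
(np.float64(0.03), np.float64(-0.008), 0.08, 9.9) travel [0.0025, 0.0048, 0.1042] dr [0.299, 0.002, 0.004]
(np.float64(0.0333), np.float64(-0.0147), 0.08, 5.1) travel [0.0025, 0.0047, 0.1117] dr [0.382, 0.002, 0.004]
(np.float64(0.0359), np.float64(-0.0216), 0.08, 0.4) travel [0.0026, 0.0039, 0.119] dr [0.464, 0.002, 0.004]
(np.float64(0.038), np.float64(-0.0286), 0.08, -4.4) travel [0.0026, 0.0026, 0.1262] dr [0.548, 0.002, 0.004]
(np.float64(0.0395), np.float64(-0.0359), 0.08, -9.2) travel [0.0026, 0.0006, 0.1334] dr [0.632, 0.003, 0.004]
(np.float64(0.0404), np.float64(-0.0432), 0.08, -14.0) travel [0.0026, -0.0019, 0.1403] dr [0.716, 0.003, 0.004]
```

View pics/l11.png

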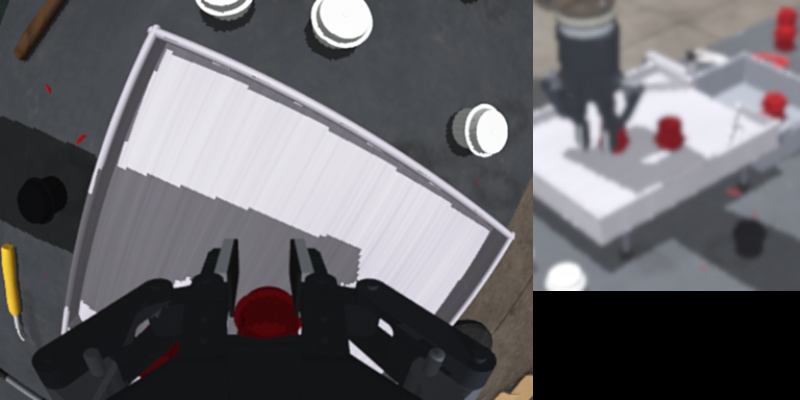

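Aligned behind cap C. Push the first part slowly and check.

>>> play_rows(claw=[177, 177, 177, 177, 177, 177, 177, 177, 177, 177, 177], travel=[[0.002, 0, 0.005], [0.002, 0, 0.011], [0.002, 0, 0.016], [0.002, 0, 0.021], [0.002, 0, 0.026], [0.002, 0, 0.031], [0.002, 0, 0.036], [0.002, 0, 0.041], [0.002, 0, 0.046], [0.002, 0, 0.051], [0.002, 0, 0.055]], dr=[[0, 0, 0], [0, 0, 0], [0, 0, 0], [0, 0, 0], [0, 0, 0], [0, 0, 0], [0, 0, 0], [0, 0, 0], [0, 0, 0], [0, 0, 0], [0, 0, 0]])

```text
time: 25.15
eef_pos: [0.578, 0.0301, 0.0805]
tcp_rot: [0.38, 0.596, -0.384, 0.595]
contact_force: [-0.7, 0.6, 0.3]
opening: 0.305
```

```bash
python3 look.py 12
python3 - <<'E'
from curve import *
st,r=state()
tgt(st,r,[(*pose(s)[0].round(4),.08,float(round(pose(s)[1],1))) for s in np.arange(.036,.16,.007)])
E
```

```text
t 25.15 pos [0.578  0.0301 0.0805] tray [0.0036 0.0333] F [-0.7  0.6  0.3] open 0.305 q [-0.12  0.22  1.91 -0.    1.01 -0.55]
toolX [-0.004 -0.003 -1.   ] toolY in tray deg 27.0
t 25.25 pos [0.5781 0.03   0.0805] tray [0.0037 0.0331] F [ 0.2  0.4 -0.2] open 0.302 q [-0.12  0.22  1.91 -0.    1.01 -0.55]
toolX [-0.004 -0.003 -1.   ] toolY in tray deg 27.0
(np.float64(0.0056), np.float64(0.0299), 0.08, 27.0) travel [0.0005, 0.0003, 0.0038] dr [-0.0, 0.001, 0.005]
(np.float64(0.0088), np.float64(0.0236), 0.08, 27.0) travel [0.0005, 0.0002, 0.0108] dr [-0.0, 0.001, 0.005]
(np.float64(0.012), np.float64(0.0174), 0.08, 27.0) travel [0.0005, 0.0003, 0.0178] dr [-0.0, 0.001, 0.005]
(np.float64(0.0157), np.float64(0.0114), 0.08, 25.6) travel [0.0005, 0.0009, 0.0248] dr [0.024, 0.001, 0.004]
(np.float64(0.0207), np.float64(0.0059), 0.08, 20.8) travel [0.0005, 0.0028, 0.032] dr [0.108, 0.002, 0.004]
(np.float64(0.0251), np.float64(0.0), 0.08, 16.1) travel [0.0005, 0.0041, 0.0393] dr [0.19, 0.002, 0.004]
(np.float64(0.029), np.float64(-0.0062), 0.08, 11.3) travel [0.0006, 0.0047, 0.0466] dr [0.27
[... 543 characters left out ...]
] dr [0.691, 0.003, 0.004]
(np.float64(0.0392), np.float64(-0.048), 0.08, -14.0) travel [0.0007, -0.0052, 0.0884] dr [0.715, 0.003, 0.004]
(np.float64(0.0375), np.float64(-0.0548), 0.08, -14.0) travel [0.0007, -0.0098, 0.0937] dr [0.715, 0.003, 0.004]
(np.float64(0.0358), np.float64(-0.0616), 0.08, -14.0) travel [0.0007, -0.0144, 0.099] dr [0.715, 0.003, 0.004]
(np.float64(0.0341), np.float64(-0.0684), 0.08, -14.0) travel [0.0007, -0.019, 0.1043] dr [0.715, 0.003, 0.004]
(np.float64(0.0324), np.float64(-0.0752), 0.08, -14.0) travel [0.0008, -0.0236, 0.1096] dr [0.715, 0.003, 0.004]
(np.float64(0.0307), np.float64(-0.082), 0.08, -14.0) travel [0.0008, -0.0282, 0.1149] dr [0.715, 0.003, 0.004]
```

View pics/l12.png

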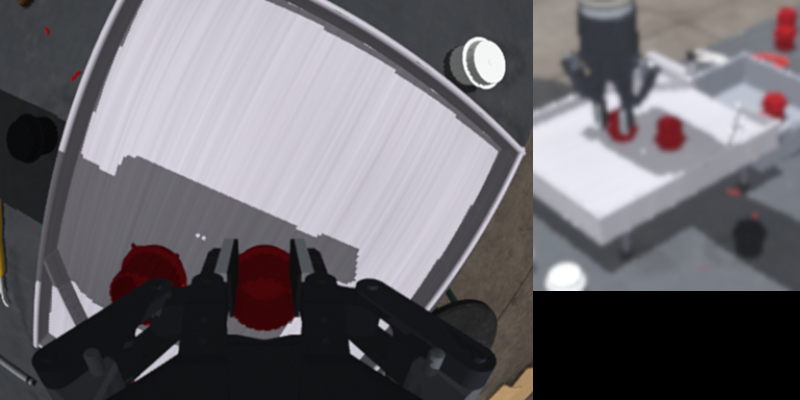

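```bash
cat > zoom.py <<'E'
from plan import *
from plant import vision
import sys
a=cv2.resize(vision.read_camera('wrist')['img'][200:330,90:350,::-1],(800,400),interpolation=cv2.INTER_CUBIC)
cv2.imwrite(f'pics/z{sys.argv[1]}.png',a)
b=cv2.resize(vision.read_camera('scene')['img'][150:210,205:275,::-1],(700,600),interpolation=cv2.INTER_CUBIC)
cv2.imwrite(f'pics/zs{sys.argv[1]}.png',b)
E
python3 zoom.py 1
```

```text
(no output)
```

View pics/z1.png

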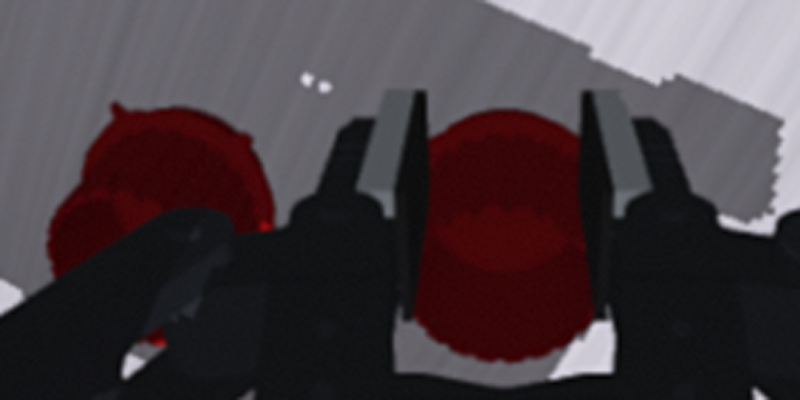

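View pics/zs1.png

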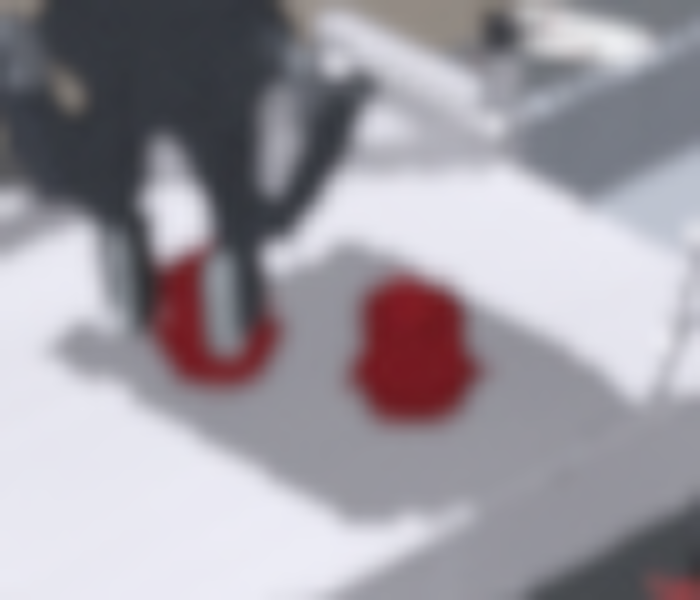

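>>> play_rows(claw=[177, 177, 177, 177, 177, 177, 177, 177, 177, 177], travel=[[0, 0, 0.004], [0, 0, 0.009], [0, 0, 0.014], [0, 0.0005, 0.019], [0, 0.001, 0.025], [0, 0.002, 0.029], [0, 0.003, 0.034], [0, 0.004, 0.039], [0, 0.0045, 0.043], [0, 0.005, 0.047]], dr=[[0, 0, 0], [0, 0, 0], [0, 0, 0], [0.01, 0, 0], [0.024, 0, 0], [0.07, 0, 0], [0.13, 0, 0], [0.19, 0, 0], [0.23, 0, 0], [0.274, 0, 0]])

```text
time: 26.35
eef_pos: [0.6021, -0.0108, 0.0804]
tcp_rot: [0.459, 0.537, -0.462, 0.536]
contact_force: [-0.1, 0.7, 0.5]
opening: 0.306
```

```bash
python3 look.py 13;python3 zoom.py 2
```

```text
t 26.35 pos [ 0.6021 -0.0108  0.0804] tray [ 0.0294 -0.0066] F [-0.1  0.7  0.5] open 0.306 q [-0.18  0.27  1.85 -0.    1.02 -0.34]
toolX [-0.004 -0.003 -1.   ] toolY in tray deg 11.2
```

View pics/l13.png

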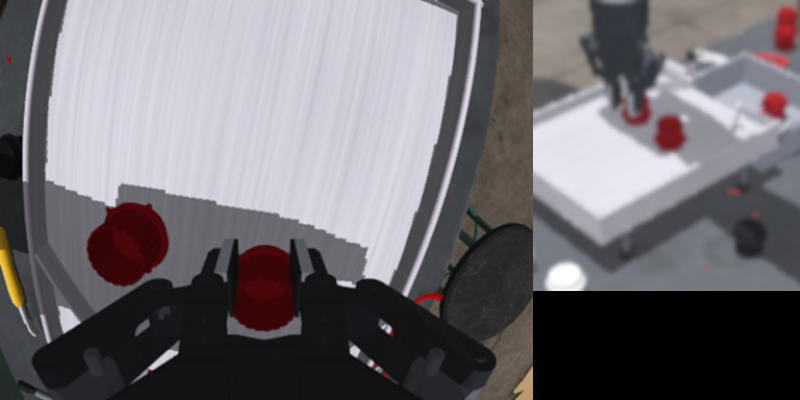

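View pics/zs2.png

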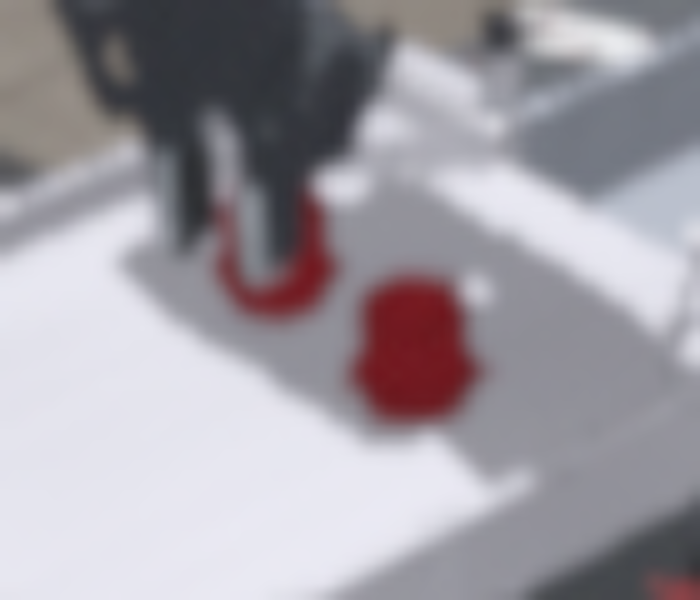

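Run:
```python
from curve import *
st,r=state()
tgt(st,r,[(*pose(s)[0].round(4),.081,float(round(pose(s)[1],1))) for s in np.arange(.084,.255,.01)])
```

```text
t 26.55 pos [ 0.6019 -0.0105  0.0803] tray [ 0.0292 -0.0063] F [0.2 0.9 0.8] open 0.31 q [-0.18  0.27  1.85 -0.    1.02 -0.34]
toolX [-0.004 -0.003 -1.   ] toolY in tray deg 11.3
(np.float64(0.0319), np.float64(-0.0118), 0.081, 7.2) travel [-0.0007, 0.0016, 0.0059] dr [0.072, 0.002, 0.004]
(np.float64(0.0359), np.float64(-0.0216), 0.081, 0.3) travel [-0.0006, 0.0036, 0.0163] dr [0.192, 0.003, 0.004]
(np.float64(0.0387), np.float64(-0.0317), 0.081, -6.5) travel [-0.0006, 0.0043, 0.0268] dr [0.311, 0.003, 0.004]
(np.float64(0.0403), np.float64(-0.0421), 0.081, -13.3) travel [-0.0006, 0.0039, 0.0373] dr [0.43, 0.003, 0.004]
(np.float64(0.0382), np.float64(-0.0519), 0.081, -14.0) travel [-0.0006, -0.0001, 0.0465] dr [0.442, 0.003, 0.004]
(np.float64(0.0358), np.float64(-0.0616), 0.081, -14.0) travel [-0.0005, -0.0044, 0.0555] dr [0.442, 0.003, 0.004]
(np.float64(0.0334), np.float64(-0.0713), 0.081, -14.0) travel [-0.0005, -0.0086, 0.0646] dr [0.442, 0.003, 0.004]
(np.float64(0.031), np.float64(-0.081), 0.081, -14.0) travel [-0.0004, -0.0129, 0.0736] dr [0.442, 0.003, 0.004]
(np.float64(0
[... 428 characters left out ...]
2, 0.003, 0.004]
(np.float64(0.0189), np.float64(-0.1295), 0.081, -14.0) travel [-0.0002, -0.0343, 0.1188] dr [0.442, 0.003, 0.004]
(np.float64(0.0164), np.float64(-0.1392), 0.081, -14.0) travel [-0.0002, -0.0386, 0.1278] dr [0.442, 0.003, 0.004]
(np.float64(0.014), np.float64(-0.1489), 0.081, -14.0) travel [-0.0002, -0.0429, 0.1368] dr [0.442, 0.003, 0.004]
(np.float64(0.0116), np.float64(-0.1587), 0.081, -14.0) travel [-0.0001, -0.0472, 0.146] dr [0.442, 0.003, 0.004]
(np.float64(0.0092), np.float64(-0.1684), 0.081, -14.0) travel [-0.0001, -0.0514, 0.155] dr [0.442, 0.003, 0.004]
(np.float64(0.0068), np.float64(-0.1781), 0.081, -14.0) travel [-0.0, -0.0557, 0.1641] dr [0.442, 0.003, 0.004]
```

Run:
```python
from curve import *
st,r=state()
tgt(st,r,[(.0382-.0362*k,-.0519-.0981*k,.081,-14-5*min(1,k*3)) for k in np.arange(0,1.01,1/7)]+[(.000,-.16,.083,-19),(-.006,-.19,.083,-19)])
```

```text
t 26.55 pos [ 0.6019 -0.0105  0.0803] tray [ 0.0292 -0.0063] F [0.2 0.9 0.8] open 0.31 q [-0.18  0.27  1.85 -0.    1.02 -0.34]
toolX [-0.004 -0.003 -1.   ] toolY in tray deg 11.3
(np.float64(0.0382), np.float64(-0.0519), 0.081, np.float64(-14.0)) travel [-0.0006, -0.0001, 0.0465] dr [0.442, 0.003, 0.004]
(np.float64(0.03302857142857143), np.float64(-0.06591428571428572), 0.081, np.float64(-16.142857142857142)) travel [-0.0005, -0.0079, 0.0592] dr [0.479, 0.003, 0.004]
(np.float64(0.027857142857142855), np.float64(-0.07992857142857143), 0.081, np.float64(-18.285714285714285)) travel [-0.0004, -0.0158, 0.0719] dr [0.517, 0.003, 0.004]
(np.float64(0.02268571428571428), np.float64(-0.09394285714285715), 0.081, -19) travel [-0.0004, -0.0236, 0.0847] dr [0.529, 0.003, 0.004]
(np.float64(0.01751428571428571), np.float64(-0.10795714285714286), 0.081, -19) travel [-0.0003, -0.0314, 0.0974] dr [0.529, 0.003, 0.004]
(np.float64(0.012342857142857142), np.float64(-0.12197142857142856), 0.081, -19) travel [-0.0002, -0.0392, 0.1101] dr [0.529, 0.003, 0.004]
(np.float64(0.007171428571428568), np.float64(-0.1359857142857143), 0.081, -19) travel [-0.0002, -0.0471, 0.1228] dr [0.529, 0.003, 0.004]
(np.float64(0.001999999999999995), np.float64(-0.15000000000000002), 0.081, -19) travel [-0.0001, -0.0549, 0.1356] dr [0.529, 0.003, 0.004]
(0.0, -0.16, 0.083, -19) travel [-0.0021, -0.0588, 0.145] dr [0.529, 0.003, 0.004]
(-0.006, -0.19, 0.083, -19) travel [-0.002, -0.0706, 0.1732] dr [0.529, 0.003, 0.004]
```

>>> play_rows(claw=[177, 177, 177, 177, 177, 177, 177, 177], travel=[[0, 0.0015, 0.006], [0, 0.0025, 0.011], [0, 0.0035, 0.016], [0, 0.004, 0.0215], [0, 0.0045, 0.027], [0, 0.004, 0.032], [0, 0.004, 0.037], [0, 0.002, 0.042]], dr=[[0.07, 0, 0], [0.13, 0, 0], [0.19, 0, 0], [0.25, 0, 0], [0.31, 0, 0], [0.37, 0, 0], [0.43, 0, 0], [0.44, 0, 0]])

```text
time: 27.35
eef_pos: [0.6104, -0.0518, 0.0804]
tcp_rot: [-0.564, -0.424, 0.567, -0.424]
contact_force: [0.6, 0.6, 0.1]
opening: 0.307
```

```bash
python3 look.py 14;python3 - <<'E'
from curve import *
st,r=state()
tgt(st,r,[(.0382-.0362*k,-.0519-.0981*k,.081,-14-5*min(1,k*3)) for k in np.arange(0,1.01,1/7)]+[(.000,-.16,.083,-19),(-.006,-.19,.083,-19)])
E
```

```text
t 27.35 pos [ 0.6104 -0.0518  0.0804] tray [ 0.0395 -0.0472] F [0.6 0.6 0.1] open 0.307 q [-0.25  0.29  1.83 -0.    1.03  0.04]
toolX [-0.004 -0.003 -1.   ] toolY in tray deg -13.9
t 27.45 pos [ 0.6102 -0.0521  0.0804] tray [ 0.0392 -0.0475] F [0.8 1.3 0. ] open 0.304 q [-0.25  0.29  1.83 -0.    1.03  0.04]
toolX [-0.004 -0.003 -1.   ] toolY in tray deg -13.8
(np.float64(0.0382), np.float64(-0.0519), 0.081, np.float64(-14.0)) travel [-0.0006, 0.0, 0.0045] dr [0.003, 0.004, 0.003]
(np.float64(0.03302857142857143), np.float64(-0.06591428571428572), 0.081, np.float64(-16.142857142857142)) travel [-0.0005, -0.0016, 0.0193] dr [0.04, 0.004, 0.003]
(np.float64(0.027857142857142855), np.float64(-0.07992857142857143), 0.081, np.float64(-18.285714285714285)) travel [-0.0005, -0.0033, 0.0342] dr [0.077, 0.004, 0.003]
(np.float64(0.02268571428571428), np.float64(-0.09394285714285715), 0.081, -19) travel [-0.0004, -0.005, 0.049] dr [0.09, 0.004, 0.003]
(np.float64(0.01751428571428571), np.float64(-0.10795714285714286), 0.081, -19) travel [-0.0003, -0.0066, 0.0639] dr [0.09, 0.004, 0.003]
(np.float64(0.012342857142857142), np.float64(-0.12197142857142856), 0.081, -19) travel [-0.0003, -0.0083, 0.0787] dr [0.09, 0.004, 0.003]
(np.float64(0.007171428571428568), np.float64(-0.1359857142857143), 0.081, -19) travel [-0.0002, -0.01, 0.0936] dr [0.09, 0.004, 0.003]
(np.float64(0.001999999999999995), np.float64(-0.15000000000000002), 0.081, -19) travel [-0.0001, -0.0116, 0.1084] dr [0.09, 0.004, 0.003]
(0.0, -0.16, 0.083, -19) travel [-0.0021, -0.0112, 0.1186] dr [0.09, 0.004, 0.003]
(-0.006, -0.19, 0.083, -19) travel [-0.002, -0.0098, 0.1492] dr [0.09, 0.004, 0.003]
```

View pics/l14.png

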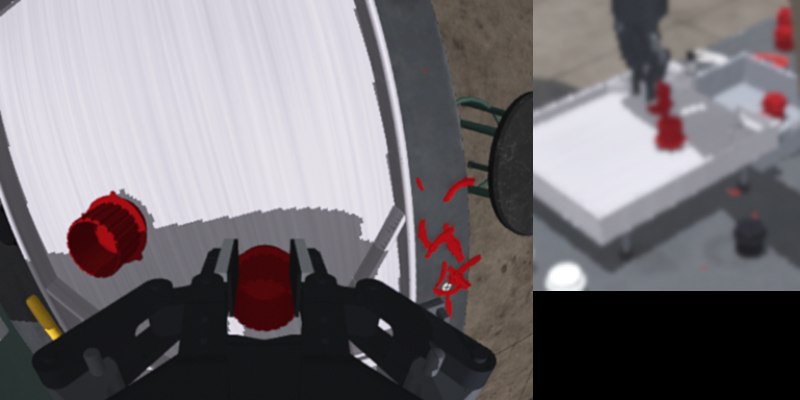

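>>> play_rows(claw=[177, 177, 177, 177, 177, 177, 177, 177, 177, 177, 177, 177, 177, 177, 177, 177, 177, 177, 177, 177], travel=[[0, 0, 0.005], [0, -0.001, 0.011], [0, -0.0015, 0.017], [0, -0.002, 0.023], [0, -0.0025, 0.03], [0, -0.003, 0.036], [0, -0.004, 0.043], [0, -0.005, 0.05], [0, -0.006, 0.057], [0, -0.007, 0.064], [0, -0.008, 0.071], [0, -0.0085, 0.078], [0, -0.009, 0.085], [0, -0.01, 0.092], [0, -0.011, 0.1], [0, -0.012, 0.108], [0, -0.012, 0.116], [-0.001, -0.012, 0.124], [-0.002, -0.012, 0.132], [-0.002, -0.012, 0.14]], dr=[[0.01, 0, 0], [0.02, 0, 0], [0.035, 0, 0], [0.05, 0, 0], [0.07, 0, 0], [0.08, 0, 0], [0.09, 0, 0], [0.09, 0, 0], [0.09, 0, 0], [0.09, 0, 0], [0.09, 0, 0], [0.09, 0, 0], [0.09, 0, 0], [0.09, 0, 0], [0.09, 0, 0], [0.09, 0, 0], [0.09, 0, 0], [0.09, 0, 0], [0.09, 0, 0], [0.09, 0, 0]])

```text
time: 29.45
eef_pos: [0.5594, -0.184, 0.0832]
tcp_rot: [-0.582, -0.398, 0.586, -0.399]
contact_force: [-0.3, 0.0, 1.1]
opening: 0.306
```

```bash
python3 look.py 15
```

```text
t 29.45 pos [ 0.5594 -0.184   0.0832] tray [-0.006  -0.1814] F [-0.3  0.   1.1] open 0.306 q [-0.49  0.24  1.89 -0.01  1.02 -0.11]
toolX [-0.004 -0.003 -1.   ] toolY in tray deg -19.0
```

View pics/l15.png

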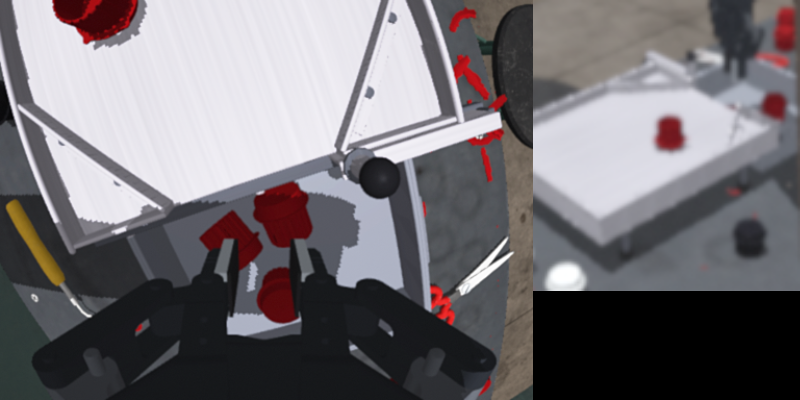

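Run:
```python
from plan import *
st,r=state()
tgt(st,r,[(-.006,-.181,.175,-19),(.106,-.158,.175,0),(.106,-.158,.11,0)])
```

```text
t 29.55 pos [ 0.5593 -0.1843  0.0831] tray [-0.0061 -0.1817] F [ 0.8  1.  -0. ] open 0.306 q [-0.49  0.24  1.88 -0.01  1.02 -0.11]
toolX [-0.004 -0.003 -1.   ] toolY in tray deg -19.1
(-0.006, -0.181, 0.175, -19) travel [-0.0919, -0.0004, -0.0003] dr [-0.001, 0.005, 0.003]
(0.106, -0.158, 0.175, 0) travel [-0.0924, 0.0979, -0.0586] dr [-0.333, 0.004, 0.003]
(0.106, -0.158, 0.11, 0) travel [-0.0274, 0.0981, -0.0589] dr [-0.333, 0.004, 0.003]
```

>>> play_rows(claw=[177, 177, 177, 177, 177, 177, 177, 177, 177, 177, 177], travel=[[-0.03, 0, 0], [-0.06, 0, 0], [-0.092, 0, 0], [-0.092, 0.02, -0.012], [-0.092, 0.045, -0.027], [-0.092, 0.07, -0.042], [-0.092, 0.098, -0.059], [-0.092, 0.098, -0.059], [-0.06, 0.098, -0.059], [-0.03, 0.098, -0.059], [-0.028, 0.098, -0.059]], dr=[[0, 0, 0], [0, 0, 0], [0, 0, 0], [-0.08, 0, 0], [-0.16, 0, 0], [-0.24, 0, 0], [-0.333, 0, 0], [-0.333, 0, 0], [-0.333, 0, 0], [-0.333, 0, 0], [-0.333, 0, 0]])

```text
time: 30.65
eef_pos: [0.6683, -0.1637, 0.1048]
tcp_rot: [-0.507, -0.493, 0.514, -0.486]
contact_force: [-0.6, -0.3, -0.7]
opening: 0.303
```

```bash
python3 look.py 16
```

```text
t 30.65 pos [ 0.6683 -0.1637  0.1048] tray [ 0.1019 -0.1566] F [-0.6 -0.3 -0.7] open 0.303 q [-0.39  0.42  1.61 -0.01  1.13 -0.34]
toolX [-0.014  0.001 -1.   ] toolY in tray deg -0.0
```

View pics/l16.png

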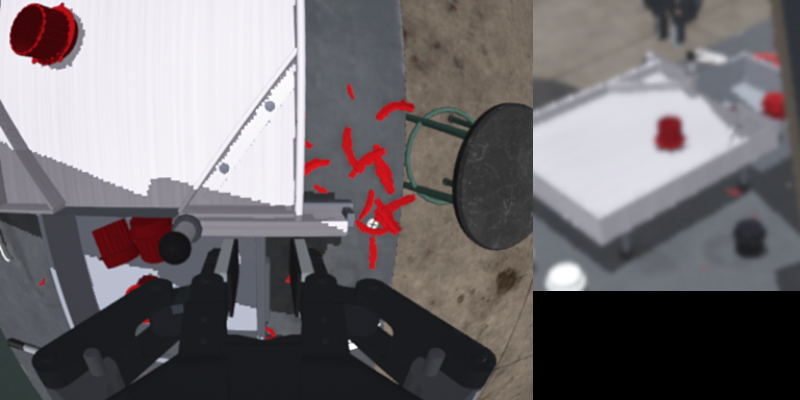

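>>> play_rows(claw=[177, 177, 177, 177, 177, 177, 177, 177, 177, 177, 177, 177, 177, 177, 177, 177, 177, 177], travel=[[-0.003, -0.006, 0], [-0.003, -0.012, 0], [-0.003, -0.018, 0], [-0.003, -0.024, 0], [-0.003, -0.03, 0], [-0.003, -0.036, 0], [-0.003, -0.042, 0], [-0.003, -0.048, 0], [-0.003, -0.054, 0], [-0.003, -0.06, 0], [-0.003, -0.066, 0], [-0.003, -0.072, 0], [-0.003, -0.078, 0], [-0.003, -0.084, 0], [-0.003, -0.09, 0], [-0.003, -0.096, 0], [-0.003, -0.102, 0], [-0.003, -0.106, 0]], dr=[[0, 0, 0.01], [0, 0, 0.01], [0, 0, 0.01], [0, 0, 0.01], [0, 0, 0.01], [0, 0, 0.01], [0, 0, 0.01], [0, 0, 0.01], [0, 0, 0.01], [0, 0, 0.01], [0, 0, 0.01], [0, 0, 0.01], [0, 0, 0.01], [0, 0, 0.01], [0, 0, 0.01], [0, 0, 0.01], [0, 0, 0.01], [0, 0, 0.01]])

```text
time: 32.55
eef_pos: [0.5648, -0.1604, 0.1134]
tcp_rot: [0.511, 0.488, -0.51, 0.491]
contact_force: [-0.5, -0.2, -0.3]
opening: 0.307
```

```bash
python3 look.py 17
```

```text
t 32.55 pos [ 0.5648 -0.1604  0.1134] tray [-0.0016 -0.1576] F [-0.5 -0.2 -0.3] open 0.307 q [-0.45  0.19  1.88 -0.    1.07 -0.41]
toolX [ 0.003 -0.003 -1.   ] toolY in tray deg -0.0
```

View pics/l17.png

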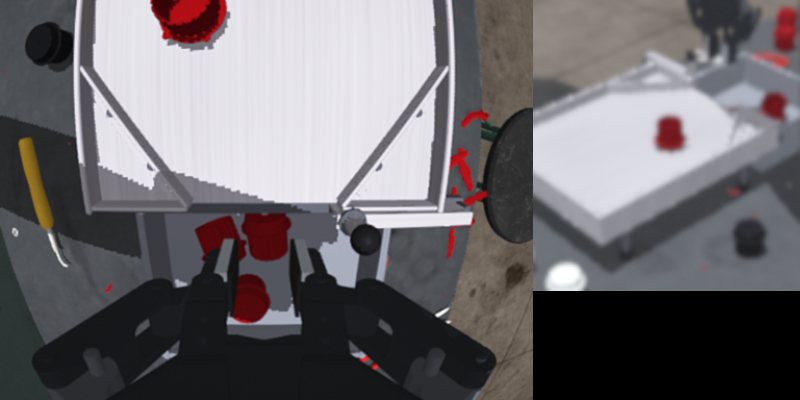

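Run:
```python
from plan import *
from plant import vision
st,r=state()
d=vision.read_camera('wrist')
def pf(p):
    c=d['world_to_cam'][:3,:3]@p+d['world_to_cam'][:3,3]; th=np.arctan2(np.hypot(c[0],c[1]),-c[2]); a=np.hypot(c[0],c[1]); k=d['K'][0,0]*th/a
    return [d['K'][0,2]+c[0]*k, d['K'][1,2]-c[1]*k]
im=cv2.resize(d['img'][:,:,::-1],None,fx=2,fy=2)[250:750,200:1000].copy()
T=st['eef_pos']
for dx,dy,dz,col in [(0,0,0,(0,255,0)),(0,.011,0,(255,0,0)),(0,-.011,0,(0,255,255)),(.013,.011,.0,(255,0,255)),(.013,-.011,.0,(255,0,255)),(.021,.011,.0,(255,255,0)),(.021,-.011,.0,(255,255,0))]:
    p=pf(T+[dx,dy,dz]); cv2.circle(im,(int(p[0]*2-200),int(p[1]*2-250)),3,col,-1)
for z,col in((.096,(255,255,255)),(.125,(255,255,255))):
  for x in (.056,-.044):
    p=pf(np.append(t2w(x,-.155),z)); cv2.circle(im,(int(p[0]*2-200),int(p[1]*2-250)),3,col,-1)
cv2.imwrite('pics/pf.png',im)
```

```text
t 32.65 pos [ 0.5648 -0.1604  0.1134] tray [-0.0016 -0.1576] F [ 0.1  0.4 -0.4] open 0.307 q [-0.45  0.19  1.88 -0.    1.07 -0.41]
toolX [ 0.003 -0.003 -1.   ] toolY in tray deg -0.0
```

View pics/pf.png

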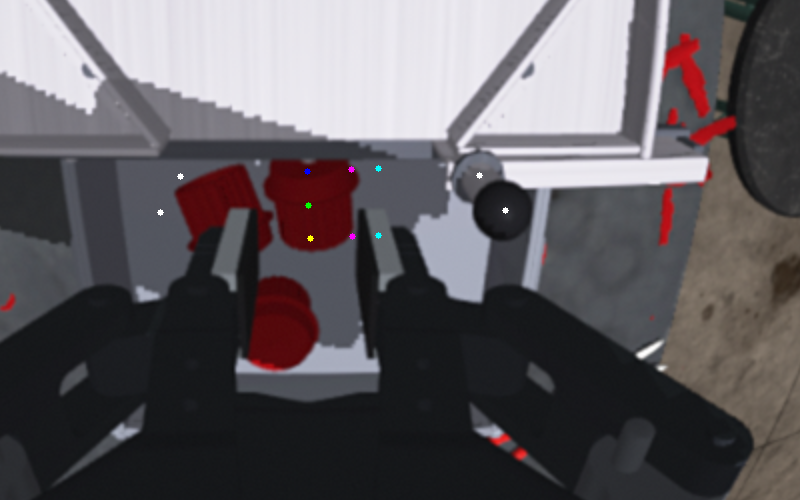

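```bash
cat > tip.py <<'E'
from plan import *
from plant import vision
st,r=state()
d=vision.read_camera('wrist')
K=d['K'];W=d['world_to_cam'];Rm=W[:3,:3]
def dep(u,v):
    a=np.array([u-K[0,2],v-K[1,2]])/K[0,0];th=np.hypot(*a);k=np.sin(th)/th
    q=np.array([a[0]*k,-a[1]*k,-np.cos(th)]); z=d['range_z'][int(v),int(u)]
    c=q/np.cos(th)*z; return Rm.T@(c-W[:3,3])
for uu,vv in [(378,213),(385,240),(360,215),(370,300),(238,215),(505,210),(475,165),(480,190)]:
    u,v=(uu+200)/2,(vv+250)/2; p=dep(u,v); print((uu,vv),p.round(4),'tray',w2t(p).round(4),'rel TCP (tool)',r.inv().apply(p-st['eef_pos']).round(4))
E
python3 tip.py
```

```text
t 32.7 pos [ 0.5652 -0.1605  0.1135] tray [-0.0012 -0.1576] F [ 0.5 -0.1 -0.7] open 0.302 q [-0.45  0.19  1.88 -0.    1.07 -0.41]
toolX [ 0.004 -0.003 -1.   ] toolY in tray deg -0.0
(378, 213) [ 0.5826 -0.1501  0.1434] tray [ 0.0158 -0.1465] rel TCP (tool) [-0.0299  0.0171 -0.011 ]
(385, 240) [ 0.5826 -0.1503  0.1579] tray [ 0.0157 -0.1467] rel TCP (tool) [-0.0444  0.0171 -0.0108]
(360, 215) [ 0.5782 -0.1506  0.143 ] tray [ 0.0113 -0.1473] rel TCP (tool) [-0.0295  0.0126 -0.0103]
(370, 300) [ 0.5776 -0.1563  0.1731] tray [ 0.011 -0.153] rel TCP (tool) [-0.0596  0.0125 -0.0045]
(238, 215) [ 0.5479 -0.1491  0.1434] tray [-0.019 -0.147] rel TCP (tool) [-0.03   -0.0177 -0.0105]
(505, 210) [ 0.619  -0.1555  0.1349] tray [ 0.0523 -0.1504] rel TCP (tool) [-0.0213  0.0536 -0.0072]
(475, 165) [ 0.6192 -0.1541  0.1023] tray [ 0.0525 -0.149 ] rel TCP (tool) [ 0.0114  0.0537 -0.0087]
(480, 190) [ 0.6144 -0.1533  0.125 ] tray [ 0.0477 -0.1484] rel TCP (tool) [-0.0113  0.0489 -0.0092]
```

>>> play_rows(claw=[177, 177, 177, 177, 177, 177, 177, 177], travel=[[0.015, 0, 0], [0.03, 0, -0.002], [0.031, 0.004, -0.003], [0.031, 0.008, -0.003], [0.031, 0.012, -0.003], [0.031, 0.016, -0.003], [0.031, 0.02, -0.003], [0.031, 0.022, -0.003]], dr=[[0, 0, 0], [0, 0, 0], [0, 0, 0], [0, 0, 0], [0, 0, 0], [0, 0, 0], [0, 0, 0], [0, 0, 0]])

```text
time: 33.55
eef_pos: [0.5863, -0.1586, 0.0831]
tcp_rot: [-0.509, -0.489, 0.511, -0.49]
contact_force: [-10.3, -0.7, 7.7]
opening: 0.308
```

```bash
python3 tip.py; python3 look.py 18
```

```text
t 33.55 pos [ 0.5863 -0.1586  0.0831] tray [ 0.0198 -0.1549] F [-10.3  -0.7   7.7] open 0.308 q [-0.43  0.27  1.84 -0.    1.03 -0.39]
toolX [-0.002 -0.003 -1.   ] toolY in tray deg 0.0
(378, 213) [ 0.604  -0.1487  0.112 ] tray [ 0.0371 -0.1443] rel TCP (tool) [-0.0289  0.0172 -0.0106]
(385, 240) [ 0.6039 -0.1486  0.1272] tray [ 0.037  -0.1442] rel TCP (tool) [-0.0441  0.0171 -0.0106]
(360, 215) [ 0.5993 -0.1483  0.1136] tray [ 0.0324 -0.144 ] rel TCP (tool) [-0.0305  0.0126 -0.0108]
(370, 300) [ 0.599  -0.1541  0.1433] tray [ 0.0323 -0.1499] rel TCP (tool) [-0.0602  0.0124 -0.0049]
(238, 215) [ 0.5691 -0.1473  0.113 ] tray [ 0.0021 -0.1443] rel TCP (tool) [-0.0299 -0.0177 -0.0105]
(505, 210) [ 0.6428 -0.1571  0.0969] tray [ 0.0762 -0.151 ] rel TCP (tool) [-0.0138  0.0564 -0.0039]
(475, 165) [ 0.639  -0.1506  0.0758] tray [ 0.0722 -0.1447] rel TCP (tool) [ 0.0072  0.0524 -0.0102]
(480, 190) [ 0.6357 -0.1516  0.0938] tray [ 0.0689 -0.1459] rel TCP (tool) [-0.0108  0.0491 -0.009 ]
t 33.6 pos [ 0.5862 -0.1586  0.0832] tray [ 0.0197 -0.155 ] F [-7.6 -0.3  5.2] open 0.304 q [-0.43  0.27  1.84 -0.    1.03 -0.39]
toolX [-0.002 -0.003 -1.   ] toolY in tray deg 0.0
```

View pics/l18.png

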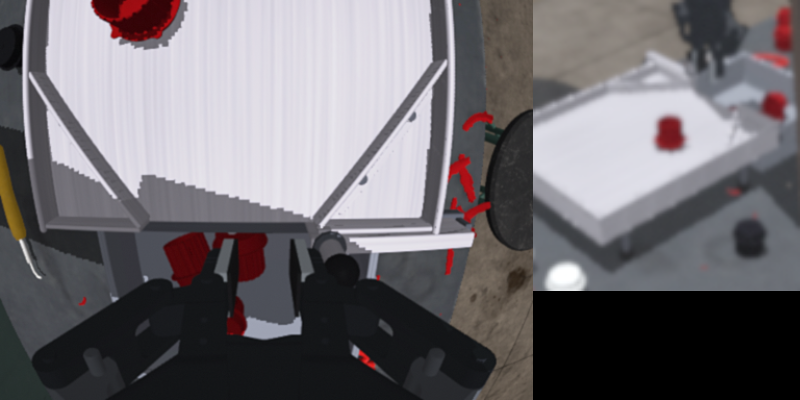

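>>> play_rows(claw=[177, 177, 177, 177, 177, 177, 177, 177, 177, 177, 177], travel=[[0, -0.008, 0], [-0.03, -0.01, 0], [-0.065, -0.01, 0], [-0.067, 0.01, 0], [-0.067, 0.04, 0], [-0.067, 0.07, 0], [-0.067, 0.082, 0], [-0.067, 0.082, 0], [-0.035, 0.082, 0], [-0.003, 0.082, 0], [-0.003, 0.082, 0]], dr=[[0, 0, 0], [0, 0, 0], [0, 0, 0], [0, 0, 0], [0, 0, 0], [0, 0, 0], [0, 0, 0], [0, 0, 0], [0, 0, 0], [0, 0, 0], [0, 0, 0]])

```text
time: 34.8
eef_pos: [0.6634, -0.1605, 0.0801]
tcp_rot: [-0.508, -0.493, 0.513, -0.486]
contact_force: [-0.1, 0.3, -1.1]
opening: 0.302
```

```bash
python3 look.py 19
```

```text
t 34.8 pos [ 0.6634 -0.1605  0.0801] tray [ 0.0969 -0.1536] F [-0.1  0.3 -1.1] open 0.302 q [-0.38  0.43  1.64 -0.    1.08 -0.34]
toolX [-0.012  0.002 -1.   ] toolY in tray deg -0.0
```

View pics/l19.png

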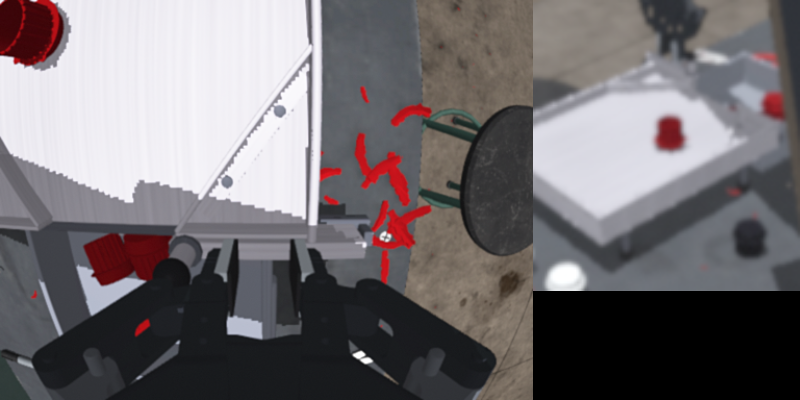

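>>> play_rows(claw=[177, 177, 177, 177, 177, 177, 177, 177, 177, 177, 177, 177, 177, 177, 177, 177, 177], travel=[[-0.002, -0.006, 0], [-0.002, -0.012, 0], [-0.002, -0.018, 0], [-0.002, -0.024, 0], [-0.002, -0.03, 0], [-0.002, -0.036, 0], [-0.002, -0.042, 0], [-0.002, -0.048, 0], [-0.002, -0.054, 0], [-0.002, -0.06, 0], [-0.002, -0.066, 0], [-0.002, -0.072, 0], [-0.002, -0.078, 0], [-0.002, -0.084, 0], [-0.002, -0.09, 0], [-0.002, -0.096, 0], [-0.002, -0.102, 0]], dr=[[0, 0, 0.01], [0, 0, 0.01], [0, 0, 0.01], [0, 0, 0.01], [0, 0, 0.01], [0, 0, 0.01], [0, 0, 0.01], [0, 0, 0.01], [0, 0, 0.01], [0, 0, 0.01], [0, 0, 0.01], [0, 0, 0.01], [0, 0, 0.01], [0, 0, 0.01], [0, 0, 0.01], [0, 0, 0.01], [0, 0, 0.01]])

```text
time: 36.6
eef_pos: [0.5646, -0.1576, 0.0879]
tcp_rot: [0.512, 0.487, -0.509, 0.492]
contact_force: [2.2, -0.3, 0.6]
opening: 0.308
```

```bash
python3 look.py 20
```

```text
t 36.6 pos [ 0.5646 -0.1576  0.0879] tray [-0.0019 -0.1548] F [ 2.2 -0.3  0.6] open 0.308 q [-0.45  0.22  1.9   0.    1.02 -0.4 ]
toolX [ 0.007 -0.002 -1.   ] toolY in tray deg -0.0
```

View pics/l20.png

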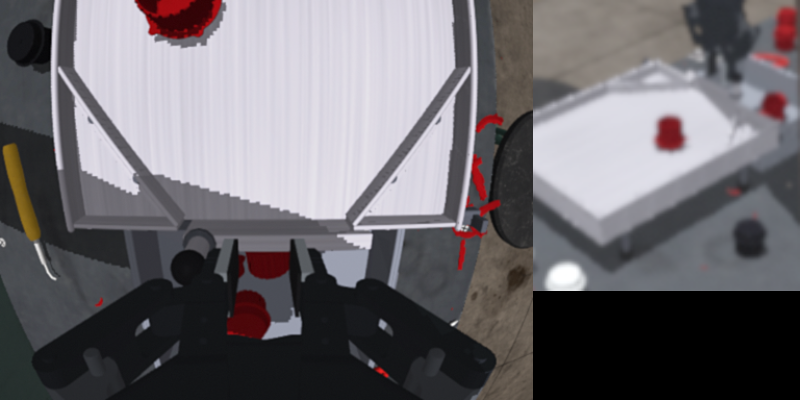

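Gate moving with ~2 N. Continue to the stop.

>>> play_rows(claw=[177, 177, 177, 177, 177, 177], travel=[[0, -0.004, 0], [0, -0.007, 0], [0, -0.01, 0], [0, -0.012, 0], [0, -0.014, 0], [0, -0.014, 0]], dr=[[0, 0, 0], [0, 0, 0], [0, 0, 0], [0, 0, 0], [0, 0, 0], [0, 0, 0]])

```text
time: 37.3
eef_pos: [0.557, -0.1572, 0.0886]
tcp_rot: [0.517, 0.481, -0.505, 0.496]
contact_force: [19.9, -0.5, -11.8]
opening: 0.307
```

>>> play_rows(claw=[177, 177, 177, 177, 177, 177, 177, 177, 177, 177], travel=[[0, 0.008, 0], [0, 0.014, 0], [-0.03, 0.015, 0], [-0.07, 0.015, 0], [-0.11, 0.015, 0], [-0.12, 0.01, 0.04], [-0.12, 0, 0.085], [-0.12, -0.01, 0.13], [-0.12, -0.01, 0.15], [-0.12, -0.01, 0.15]], dr=[[0, 0, 0], [0, 0, 0], [0, 0, 0], [0, 0, 0], [0, 0, 0], [0, 0, 0], [0, 0, 0], [0, 0, 0], [0, 0, 0], [0, 0, 0]])

```text
time: 38.3
eef_pos: [0.5361, -0.3083, 0.2081]
tcp_rot: [0.517, 0.481, -0.507, 0.494]
contact_force: [-0.4, 0.3, 0.1]
opening: 0.307
```

```bash
python3 look.py 21
python3 - <<'E'
from plan import *
from plant import vision
d=vision.read_camera('top'); pickle.dump(d,open('top9.pkl','wb')); cv2.imwrite('pics/t9.png',cv2.resize(d['img'][120:215,195:345,::-1],(800,507),interpolation=cv2.INTER_CUBIC))
E
```

```text
t 38.3 pos [ 0.5361 -0.3083  0.2081] tray [-0.0241 -0.3066] F [-0.4  0.3  0.1] open 0.307 q [-0.69  0.15  1.74  0.01  1.23 -0.65]
toolX [ 0.024 -0.004 -1.   ] toolY in tray deg -0.4
```

View pics/l21.png

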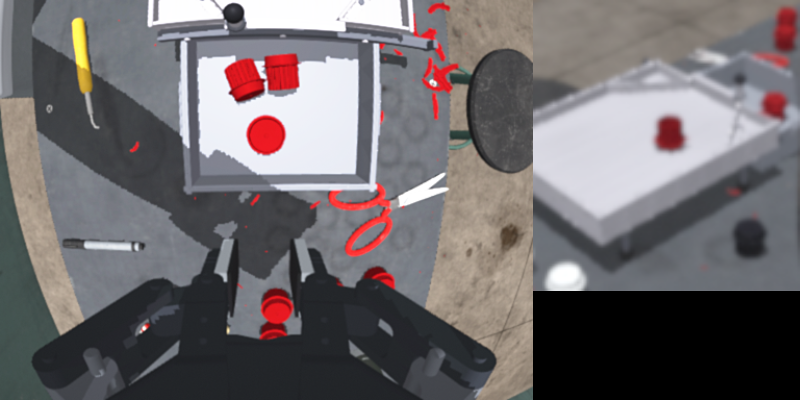

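View pics/t9.png

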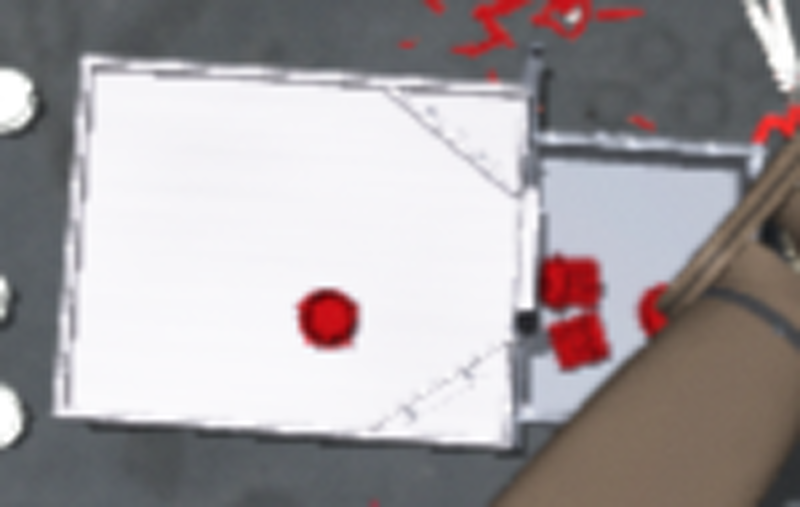

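Run:
```python
from plan import *
for f in('top.pkl','top9.pkl'):
    d=pickle.load(open(f,'rb'));im=d['img'][:,:,::-1]
    hsv=cv2.cvtColor(im.copy(),cv2.COLOR_BGR2HSV)
    m=(((hsv[:,:,0]<8)|(hsv[:,:,0]>172))&(hsv[:,:,1]>150)&(hsv[:,:,2]>60)).astype(np.uint8)[170:190,245:268]
    y,x=np.where(m);print(f,x.mean(),y.mean(),len(x))
from plant import ctrl
print(ctrl.sign_off())
```

```text
top.pkl 11.048780487804878 9.25609756097561 82
top9.pkl 10.890243902439025 9.268292682926829 82
the job is handed in; nothing more can be done
None
```

I opened the gate to its stop, swept the three mouth-down caps into the bin, shut the gate to its stop, and handed the job in after about 38 s of the 72 s allowed.

**Last checks:**
- **Caps:** all three red caps lie in the grey bin in the final wrist and top pictures.
- **Upside-down cap:** it stands where it was. Its centre in the top image shifted by under 0.2 px (under about 1 mm).
- **Gate:** it met about 20 N at each stop. The knob ended about 10 mm further shut than at the start, which fits the gate having begun slightly open.
- **Arm:** it was clear of everything at hand-in.

**What did not go cleanly:**
- **Tipping:** the caps tipped when pushed. One of them flipped onto its top, so I went round behind it and pushed again.
- **Wedged cap:** the second cap's foot wedged between the part-open fingers, and it may have been carried a few centimetres past the outlet. It dropped into the bin when I opened the fingers. This goes against "do not pinch or lift", though I never closed on it.
- **Shutting:** my first try passed over the knob because the fingertips sat about 28 mm higher than I had assumed. I checked the gate was still at its open stop, then shut it properly.

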